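Trial run of a washed bowl chopper

ROBOT

A 6-joint arm with a two-finger parallel gripper is mounted at the origin on a cart in front of the work surface, level with it; the furniture and walls round the work are solid. World frame = base frame: x ahead of the robot, y to its left, z up, the work surface at z = 0. Lengths are in m, angles in rad, forces in N, time in s.
With the tool pointing down it reaches from about 0.3 to 0.875 m from the base axis. Payload 6.4 kg.
Tool frame: the origin (TCP) lies midway between the tips of the shut fingers; the grasp point (between the pads) lies 19 mm behind it (ctrl.pinch_z is the distance from the TCP to the grasp point, in m); z points along the fingers, y is the line along which they close (so a half turn about z gives the same grasp; the last joint's range is limited). The gripper opens to 85 mm and grips with 20 to 120 N. Pads are 22 mm wide; open, the fingers measure 114 mm over their backs; the gripper's body (76 mm by 85 mm) begins 54 mm behind the grasp point. The pads swing forward as they close: fully open they stand 13 mm farther back than shut.
Start: joints at [0.947, 0.181, 1.607, -0, 1.354, -0.206], TCP at [0.233, 0.526, 0.231] pointing down, gripper open.
Joint ranges: [-2.99, 2.99], [-0.89, 2.07], [0.3, 2.58], [-1.14, 4.28], [0, 2.63], [-3.12, 3.12]. Speed limits (rad/s): [2.57, 2.57, 3.01, 3.14, 3.14, 3.14].

INTERFACE

Orientations are given as a unit quaternion [w, x, y, z].
In Python, from bench import ctrl gives the robot as it stands.
- The arm moves only by the tool apply_moves, never from a script. Its argument "moves" is a list of rows, each an object with "jaw": the opening, from 0 (shut) to 1 (fully open); "offset": the shift along the tool's x, y, z in mm, a list of three; "rot": the turn, a rotation vector about the tool's x, y, z in degrees, a list of three. In form: [{"jaw": jaw, "offset": [dx, dy, dz], "rot": [ax, ay, az]}, ...]. A call has exactly 5 rows; each row shifts and turns the commanded pose from where the row before left it, along the tool's axes as they then stand; what a row does not reach is not made up. A row lasts 1/8 s, in which the tool goes at most 62.5 mm and 10.7 degrees, less where a joint would pass 70% of its speed; a pose out of reach is approached as far as the arm can. A call is refused whole if a number of a shift passes 62.5 or a number of a turn 10.7, either way. A call with a gripper value outside its range is refused whole. The fingers move at their own pace and stop on an object; the grip force is fixed at half the most. Time passes only in rows, so rows that do not move let the fingers close, or fill a call up. It gives the time, the measured TCP pose, the force, the opening and the grip force at its end, in the units of the state.
- ctrl.get_obs(): the state, without advancing time (a new reading comes with each control period).
- ctrl.camera(name): name is "side" or "top" or "wrist"; returns (picture, depth): 480x640x3 uint8, red, green, blue; 480x640 float32, m along the optical axis (not along the pixel's ray), 0 where there is no reading.
- ctrl.camera_params(name): a dict with "K" (3x3 intrinsics, pixels), "cam_to_world" (4x4, takes a point from camera to world coordinates); the wrist camera has in their place "mount" (4x4, takes a point from camera to tool coordinates, whose origin is the TCP and whose axes are the flange's). Camera axes: x right, y down, z forward; pixel columns grow to the right and rows downward; lengths in m; the calibration is good to about 2 mm. A picture is of the moment at which its call begins: read the wrist's pose just before it. camera_params takes no time and is no camera call.
- ctrl.hand_in(): hands the job in; it is judged then, once.
Trained networks look in the newest picture that a camera, given by its name, has taken for a name from the list of things; names that differ only in an ending like _2 or _b are one class to them, and where a whole thing is asked for, a point or a joint stands for the part that bears it (a point fixed in the world has none). Each returns a list of dicts, best first, with "score" (0 to 1); they miss things now and then, are a little off and sometimes report something else, mostly with a low value. They report only what shows in the picture. A call takes as long as a camera call.
- ctrl.outline_of(camera, target): "region" (480x640 bool, what is visible of it) and "position" ([column, row] in pixels, amid what is visible of it).
The state is a dict: "time_s": time; "q": joint angles; "dq": joint speeds; "joint_efforts": joint torques, N m; "eef_pos": TCP position; "eef_rot": TCP orientation; "wrist_force": force on the tool from outside, world axes, zero at the start; "torque": the same for the moment, N m; "opening": opening from 0.0 (shut) to 1.0 (fully open); "grasp_force": force on a finger pad.
Only numpy, scipy, OpenCV 4.12 (cv2) and the standard library are available. Lean on these libraries where they do the work, as an engineer would, in place of code of your own. Each camera call takes 0.05 s, during which the arm holds its last target. There are 200 camera calls.

TASK

The bowl chopper has just been washed: put its loose cover back on the bowl, setting it down gently without dropping it, so that it sits fully down and level with its tab in the slot of the black safety switch. Only then give the machine a trial run: pull the switch knob out until it clicks and stays out by itself, let go and keep your hand off the machine for at least three seconds, then push the knob fully home to stop it. Leave the cover seated and the other things on the worktop where they are.

Things in the scene. Friction and masses are not known exactly. Their poses are not given: they have to be found in the camera images.
- chopper: Grey countertop bowl chopper, fixed, 196 (its x) x 308 (its y) x 130 mm high. Origin: centre of its underside; x to its back (its front faces the robot), y to its left, z up. Left half: open steel bowl. Right half: motor housing, 110 mm wide, 130 mm high at the rear, with a sloping aluminium panel at the front. A wall cabinet hangs over the back of the worktop (x > 0.55 m, z > 0.46 m).
- bowl_rim (a point): Centre of the bowl's mouth, level with the top of the rim (100 mm above the worktop), at x = -20, y = +72 mm in the chopper's frame; axes as the chopper's. The rim is 154 mm across outside, about 146 mm free inside.
- switch_slot (a point): Middle of the slot's floor (92 mm above the worktop) in the black safety switch block between bowl and housing, at x = -20, y = -31 mm in the chopper's frame, axes the same. The slot is 36 mm wide along x, open at the top and along y; its two cheeks (20 mm thick along y) rise to 111 mm above the worktop.
- cover_grip (a point): Loose grey metal cover, 0.13 to 0.25 kg; this point is the middle of its upright black bar grip, on its axis, z up. Bar 14 mm thick (x), 50 mm long (y), top 17.5 mm above this point. Disc 160 mm across, top face 14 mm below; under it a 141 mm skirt, bottom 30 mm below, which enters the bowl with 2 to 3 mm play. Starts flat on the worktop, right way up. Seated, this point is 21 mm above the rim.
- cover_tab (a point): Near the end of the tab at the cover's edge, 103 mm from the cover's axis along the cover's -y, 19 mm below the grip point. The tab is 22 mm wide (cover's x), 3.5 mm thick and ends 112 mm from the axis. Seated, it lies in the slot of the safety switch, the cover's axes parallel to the chopper's.
- knob_head (a point): Push-pull switch knob: round black head 38 mm across, 20 mm thick, on a thin stem out of the sloping panel. Point: middle of the head, 10 mm below its flat outer face; z points out along the axis it slides on (0.50 rad from vertical, leaning to the chopper's front), y as the chopper's. Pushed in, it is 26 mm out from the panel. Fingers fit on both sides of the head along y, straight down or along the axis.
- knob (a joint): Travel of the switch knob in m: 0 = pushed home (off), 0.014 = pulled out to its stop (on). It snaps: a spring drives it away from mid-travel (0.007) to either end, so it stays at whichever end it is left; about 8 N starts it from either end. It starts at 0.
- cover: The same loose cover; origin: centre of the bottom of its skirt, 30 mm below the grip point, same axes.
- small_bowl: White bowl 120 mm across, 51 mm high, standing to the right and behind; origin at the centre of its underside. Leave alone.
- peeler: Black-handled peeler 170 mm long, 25 mm wide, 18 mm high, lying between chopper and cover; origin at the centre of its underside, x along it. Leave alone.
- wooden_spoon: Wooden spoon 295 mm long lying to the left of the chopper; origin at the centre of its underside, x along it. Leave alone.
- dip_bowl: Small dark bowl 83 mm across, 40 mm high, at the back on the right; origin at the centre of its underside. Leave alone.

How it is judged:
By the outcome, as a careful person would: the job done as asked, in the order asked, and still so for the second after the job is handed in, with the robot touching nothing.
It also fails if it takes over 66 s, if anything falls off the work surface, if the arm or the gripper's body presses on something with over 40 N, if the wrist force passes 120 N, or if a joint passes its speed limit or range.

## Working session

There is one attempt and no reset: what is moved stays moved. The work goes in short steps, Python scripts to look and compute and a tool call to move; the robot and the scene stay as the last step left them, time stands still between calls to the robot, and variables do not carry over. Pictures are saved under pics/ and viewed, at most 10 in all, crops included, and the job is handed in when it is done.

Besides the shell and the picture viewer there is one more tool, called after "Request:" by a JSON object that holds its "name" and its "arguments", one argument or row to a line. apply_moves: Moves the arm, as the interface text tells. Its arguments: {"type":"object","properties":{"moves":{"type":"array"}},"required":["moves"]}

```bash
ls; mkdir -p pics; cat > h.py <<'E'
import numpy as np, cv2
from bench import ctrl
from scipy.spatial.transform import Rotation as R
np.set_printoptions(precision=4,suppress=True)
def RT(o):
    q=o["eef_rot"]; return R.from_quat([q[1],q[2],q[3],q[0]])
def c2w(name,o=None):
    p=ctrl.camera_params(name)
    if "cam_to_world" in p: return np.array(p["K"]),np.array(p["cam_to_world"])
    o=o or ctrl.get_obs(); T=np.eye(4);T[:3,:3]=RT(o).as_matrix();T[:3,3]=o["eef_pos"]
    return np.array(p["K"]),T@np.array(p["mount"])
def cloud(name):
    K,T=c2w(name); im,d=ctrl.camera(name)
    v,u=np.mgrid[:480,:640]
    P=np.stack([(u-K[0,2])/K[0,0]*d,(v-K[1,2])/K[1,1]*d,d],-1)
    W=P@T[:3,:3].T+T[:3,3]; W[d==0]=np.nan
    return im,W
def save(im,n): cv2.imwrite("pics/"+n,im[:,:,::-1])
E
python3 - <<'E'
from h import *
o=ctrl.get_obs(); print(o["eef_pos"],o["eef_rot"],o["opening"],RT(o).as_matrix())
ims=[]
for c in ["top","side"]:
    im,W=cloud(c); np.save(c+".npy",W); save(im,c+".png"); 
    print(c,c2w(c)[1][:3,3])
    for t in ["chopper","cover","cover_grip","cover_tab","knob_head","small_bowl","peeler","wooden_spoon","dip_bowl"]:
        for r in ctrl.outline_of(c,t)[:2]:
            p=W[r["region"]]; print(c,t,round(r["score"],2),np.round(r["position"]),r["region"].sum(),np.nanmedian(p,0),np.nanpercentile(p,2,axis=0),np.nanpercentile(p,98,axis=0))
E
```

```text
pics
[0.233  0.5251 0.2304] [-0.0004  0.2074  0.9783 -0.0008] 1.0003061121762442 [[-0.914   0.4058 -0.0011]
 [ 0.4058  0.914  -0.0014]
 [ 0.0004 -0.0017 -1.    ]]
top [ 0.289  -0.0315  1.4735]
top chopper 0.93 [285. 261.] 8446 [0.4786 0.0641 0.0623] [ 0.3905 -0.078   0.0221] [0.5765 0.215  0.1334]
top cover 0.59 [430. 286.] 2717 [ 0.412  -0.3342  0.0125] [ 0.3444 -0.4256  0.0054] [ 0.4837 -0.2616  0.0454]
top cover_grip 0.9 [432. 284.] 2793 [ 0.4139 -0.334   0.0124] [ 0.3443 -0.4267  0.0041] [ 0.4863 -0.2624  0.0453]
top cover_tab 0.86 [432. 283.] 2728 [ 0.4122 -0.3356  0.0125] [ 0.3444 -0.4286  0.0048] [ 0.4858 -0.2624  0.0454]
top cover_tab 0.25 [376. 202.] 1486 [ 0.6527 -0.1931  0.0198] [ 0.5923 -0.2454  0.0026] [ 0.6997 -0.1348  0.0514]
top knob_head 0.43 [320. 258.] 123 [ 0.4739 -0.0288  0.1378] [ 0.4598 -0.0428  0.1292] [ 0.4885 -0.0148  0.1449]
top small_bowl 0.62 [374. 204.] 1478 [ 0.652  -0.1928  0.0199] [ 0.5927 -0.2454  0.0028] [ 0.6991 -0.1345  0.0513]
top peeler 0.88 [369. 299.] 433 [ 0.3778 -0.1683  0.0104] [ 0.3152 -0.1792 -0.0021] [ 0.4713 -0.1575  0.0188]
top peeler 
[... 772 characters left out ...]
[0.5718 0.2175 0.1319]
side knob_head 0.53 [305. 232.] 110 [ 0.4727 -0.0408  0.1336] [ 0.4568 -0.0497  0.1153] [ 0.4856 -0.029   0.1428]
side small_bowl 0.96 [371. 295.] 1303 [ 0.6408 -0.1652  0.0309] [ 0.5867 -0.2507  0.0082] [ 0.6939 -0.1331  0.0501]
side small_bowl 0.29 [308. 250.] 4879 [ 0.4806 -0.0614  0.0769] [ 0.3879 -0.089   0.01  ] [0.5719 0.2169 0.1319]
side peeler 0.79 [263. 306.] 353 [ 0.3678 -0.1752  0.0104] [ 0.3098 -0.1835  0.0023] [ 0.4581 -0.1633  0.0172]
side wooden_spoon 0.72 [279. 210.] 135 [0.3542 0.4261 0.0074] [ 0.2818  0.3696 -0.0002] [0.5522 0.4526 0.0143]
side dip_bowl 0.58 [397. 346.] 754 [ 0.6858 -0.3723  0.0279] [ 0.6574 -0.4104  0.004 ] [ 0.7098 -0.3316  0.0409]
```

View pics/top.png

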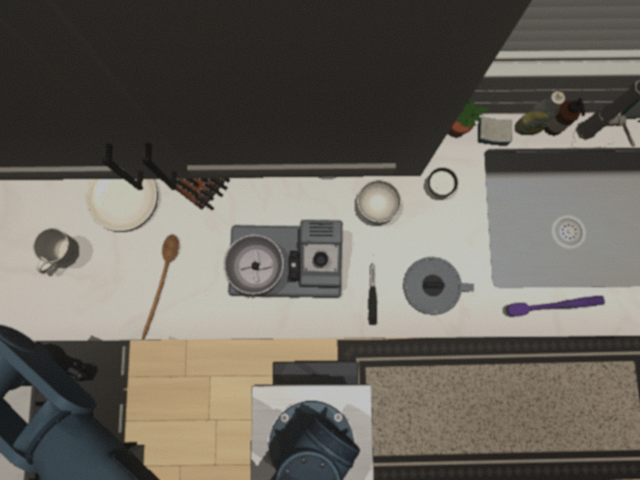

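View pics/side.png

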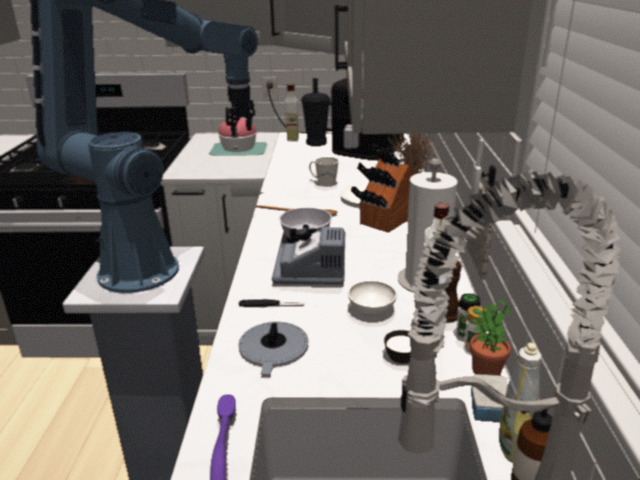

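Top view: chopper at (287,260) with its rim centred at about (255,265), the knob at (320,258) and the cover at (432,286) with its tab pointing right. The side view agrees with this. Next I compute the poses.

```bash
cat > m.py <<'E'
from h import *
from scipy.optimize import least_squares
def circ(p,r=None):
    f=lambda s:np.hypot(p[:,0]-s[0],p[:,1]-s[1])-(s[2] if r is None else r)
    s=least_squares(f,[*p.mean(0)[:2],.07],loss='soft_l1',f_scale=.002).x; return s
if __name__=="__main__":
    for c in ["top","side"]:
        W=np.load(c+".npy"); x,y,z=W[...,0],W[...,1],W[...,2]
        m=(abs(x-.41)<.1)&(y<-.23)&(y>-.47)
        b=m&(z>.006)&(z<.03); pts=W[b]
        ctr=np.array([.412,-.335])
        for _ in range(5):
            d=pts[:,:2]-ctr; r=np.hypot(*d.T); ctr=ctr+(d[r<.085].mean(0) if c=="top" else 0)
        d=pts[:,:2]-ctr; r=np.hypot(*d.T); t=pts[(r>.088)&(r<.125)]
        print(c,"disc",ctr,"rmax",np.percentile(r[r<.088],98),"tab",t[:,:2].mean(0),len(t),"yaw",np.degrees(np.arctan2(*( (t[:,:2].mean(0)-ctr)*[1,-1]))))
        g=m&(z>.034); gp=W[g]; print(" grip",gp.mean(0),len(gp),gp[:,2].max(), cv2.minAreaRect((gp[:,:2]*1000).astype(np.float32)))
        k=(x>.36)&(x<.6)&(y>-.1)&(y<.24)&(z>.012)&(z<.17)
        print(" rect",cv2.minAreaRect((W[k][:,:2]*1000).astype(np.float32)))
        lo=k&(z<.045); print(" rectlow",cv2.minAreaRect((W[lo][:,:2]*1000).astype(np.float32)))
        rim=k&(z>.095)&(z<.108)&(y>.04); pr=W[rim]; print(" rim",circ(pr),len(pr),np.median(pr[:,2]))
        kn=k&(abs(x-.473)<.025)&(abs(y+.03)<.03)&(z>.125); print(" knob",W[kn].mean(0),len(W[kn]),np.nanmax(W[kn][:,2]))
        hz=k&(x>.53)&(y<.02)&(z>.12); q=W[hz]; print(" housing top",q.min(0),q.max(0))
E
python3 m.py
```

```text
top disc [ 0.4148 -0.3333] rmax 0.0793849654034034 tab [ 0.4061 -0.4081] 101 yaw -6.675134509735455
 grip [ 0.415  -0.3314  0.0453] 102 0.052674983343456994 ((415.7260437011719, -332.75946044921875), (47.99286651611328, 13.984540939331055), 88.10250854492188)
 rect ((485.8346252441406, 69.98699951171875), (307.5286865234375, 197.569091796875), 88.90138244628906)
 rectlow ((485.70269775390625, 68.8980712890625), (303.9053039550781, 197.5569610595703), 89.4111099243164)
 rim [0.4669 0.1446 0.0756] 350 0.09833046421438374
 knob [ 0.4742 -0.0288  0.1361] 176 0.14660081388576507
 housing top [ 0.5301 -0.0835  0.1203] [0.5781 0.0196 0.1376]
side disc [ 0.412 -0.335] rmax 0.08037579798309195 tab [ 0.4042 -0.4352] 85 yaw -4.460437801474441
 grip [ 0.4109 -0.3411  0.0444] 116 0.050108723573483616 ((410.60394287109375, -335.36358642578125), (53.26954650878906, 13.680476188659668), 86.98548126220703)
 rect ((479.748291015625, 65.89522552490234), (323.2143249511719, 195.8441925048828), 88.66643524169922)
 rectlow ((478.64337158203125, 57.06895446777344), (306.5028076171875, 195.5687255859375), 89.12407684326172)
 rim [0.4622 0.143  0.0757] 198 0.09828946154636103
 knob [ 0.4719 -0.0383  0.1349] 111 0.14483881972191592
 housing top [ 0.53   -0.0912  0.1201] [0.5729 0.0173 0.1335]
```

```bash
cat >> h.py <<'E'
def Rdown(a,tilt=0):
    # tool y = world x rotated by a (deg), z down; tilt about tool x afterwards
    a=np.radians(a); y=np.array([np.cos(a),np.sin(a),0]); z=np.array([0,0,-1.]); x=np.cross(y,z)
    return R.from_matrix(np.stack([x,y,z],1))
def plan(wps,p=None,r=None):
    """wps: list of (pos, R, nrows). prints rounded rows"""
    o=ctrl.get_obs(); p=np.array(o["eef_pos"]) if p is None else np.array(p); r=r or RT(o)
    for tp,tr,n in wps:
        for i in range(n):
            k=n-i; off=np.round(r.inv().apply((np.array(tp)-p)/k)*1000,1)
            rv=np.round(np.degrees((r.inv()*tr).as_rotvec())/k,2)
            print(off.tolist(),rv.tolist()); p=p+r.apply(off/1000); r=r*R.from_rotvec(np.radians(rv))
        print("->",p,np.degrees((r.inv()*tr).magnitude()))
def st():
    o=ctrl.get_obs(); print("t",o["time_s"],"p",np.array(o["eef_pos"]),"q",np.array(o["q"]),"F",np.array(o["wrist_force"]),"M",np.array(o["torque"]),"op",o["opening"],"g",o["grasp_force"]); m=RT(o).as_matrix(); print("y",m[:,1],"z",m[:,2])
E
python3 - <<'E'
from h import *
print(ctrl.camera_params("wrist"),ctrl.pinch_z)
plan([([.36,.07,.33],Rdown(0),10)])
E
```

```text
{'K': array([[397.1603,   0.    , 317.2076],
       [  0.    , 397.1603, 244.7934],
       [  0.    ,   0.    ,   1.    ]]), 'mount': array([[ 0.0007, -0.9599, -0.2805,  0.0708],
       [ 1.    ,  0.0006,  0.0006, -0.0008],
       [-0.0004, -0.2805,  0.9599, -0.1425],
       [ 0.    ,  0.    ,  0.    ,  1.    ]])} 0.0187
[-30.1, -36.5, -9.9] [0.0, 0.0, 6.61]
[-34.1, -32.8, -9.9] [0.0, 0.0, 6.61]
[-37.6, -28.7, -9.9] [0.0, 0.0, 6.61]
[-40.7, -24.1, -9.9] [0.0, 0.0, 6.6]
[-43.1, -19.3, -9.9] [0.0, 0.0, 6.61]
[-45.1, -14.2, -9.8] [0.0, 0.0, 6.6]
[-46.4, -8.9, -9.9] [0.0, 0.0, 6.61]
[-47.2, -3.5, -9.8] [0.0, 0.0, 6.6]
[-47.2, 1.9, -9.9] [0.0, 0.0, 6.61]
[-46.7, 7.3, -9.8] [0.0, 0.0, 6.6]
-> [0.36 0.07 0.33] 0.003253250490758328
```

Request:
{"name": "apply_moves", "arguments": {
  "moves": [
    {"jaw": 1, "offset": [-30, -36.5, -10], "rot": [0, 0, 6.6]},
    {"jaw": 1, "offset": [-34, -33, -10], "rot": [0, 0, 6.6]},
    {"jaw": 1, "offset": [-37.5, -28.5, -10], "rot": [0, 0, 6.6]},
    {"jaw": 1, "offset": [-40.5, -24, -10], "rot": [0, 0, 6.6]},
    {"jaw": 1, "offset": [-43, -19.5, -10], "rot": [0, 0, 6.6]}
  ]
}}

```text
time_s: 1.62
eef_pos: [0.2964, 0.2967, 0.2818]
eef_rot: [0.0, 0.478, 0.878, 0.0]
wrist_force: [0.5, 1.1, 0.5]
opening: 1.0
grasp_force: 0.0
```

Request:
{"name": "apply_moves", "arguments": {
  "moves": [
    {"jaw": 1, "offset": [-45, -14, -10], "rot": [0, 0, 6.6]},
    {"jaw": 1, "offset": [-46.5, -9, -10], "rot": [0, 0, 6.6]},
    {"jaw": 1, "offset": [-47, -3.5, -10], "rot": [0, 0, 6.6]},
    {"jaw": 1, "offset": [-47, 2, -10], "rot": [0, 0, 6.6]},
    {"jaw": 1, "offset": [-46.5, 7, -10], "rot": [0, 0, 6.6]}
  ]
}}

```text
time_s: 2.25
eef_pos: [0.3596, 0.0696, 0.332]
eef_rot: [0.0, 0.708, 0.706, 0.0]
wrist_force: [0.2, -0.5, 0.6]
opening: 1.0
grasp_force: 0.0
```

```bash
cat > look.py <<'E'
from m import *
import sys
st(); im,W=cloud("wrist"); n=sys.argv[1]; save(im,n+".png"); np.save(n+".npy",W); st()
E
python3 look.py w1
python3 - <<'E'
from m import *
W=np.load("w1.npy"); x,y,z=W[...,0],W[...,1],W[...,2]
k=(x>.36)&(x<.6)&(y>-.1)&(y<.24)&(z>.012)&(z<.17)
print(" rect",cv2.minAreaRect((W[k][:,:2]*1000).astype(np.float32)))
for lo,hi in ((.02,.04),(.012,.1)): print(cv2.minAreaRect((W[k&(z<hi)&(z>lo)][:,:2]*1000).astype(np.float32)))
rim=k&(z>.095)&(z<.108)&(y>.06); pr=W[rim]; print("rim",circ(pr),len(pr),np.median(pr[:,2]))
t=W[(z<.005)&(x>.3)&(x<.38)&(y>-.05)&(y<.2)]; print("table",np.median(t[:,2]))
h=k&(z>.125)&(x>.515)&(y<.04); print("housing",W[h].min(0),W[h].max(0),np.median(W[h][:,2]))
E
```

```text
t 2.25 p [0.3596 0.0696 0.332 ] q [-0.1365 -0.4008  1.9338  0.0001  1.6073 -0.1338] F [ 0.1902 -0.5323  0.6037] M [-0.0012 -0.0247  0.01  ] op 1.0003907016371099 g 0.0
y [ 1.     -0.0027  0.0013] z [ 0.0013 -0.0001 -1.    ]
t 2.3 p [0.3614 0.0649 0.3332] q [-0.1457 -0.3996  1.9307 -0.0035  1.6068 -0.1342] F [ 3.1075 -2.8839  2.5827] M [-0.1187 -0.1293  0.0374] op 1.0027764663923397 g 0.0
y [ 0.9999 -0.0116  0.0033] z [ 0.0032 -0.004  -1.    ]
 rect ((481.65948486328125, 69.87873077392578), (305.5516052246094, 193.76243591308594), 88.53392028808594)
((481.6528015136719, 69.55030059814453), (304.8434753417969, 193.73825073242188), 88.55170440673828)
((481.65948486328125, 69.87873077392578), (305.5516052246094, 193.76243591308594), 88.53392028808594)
rim [0.4641 0.1453 0.0749] 3552 0.09937422112881034
table -0.00019123596209430493
housing [ 0.515  -0.0847  0.125 ] [0.5744 0.0243 0.1323] 0.1296635199832844
```

View pics/w1.png

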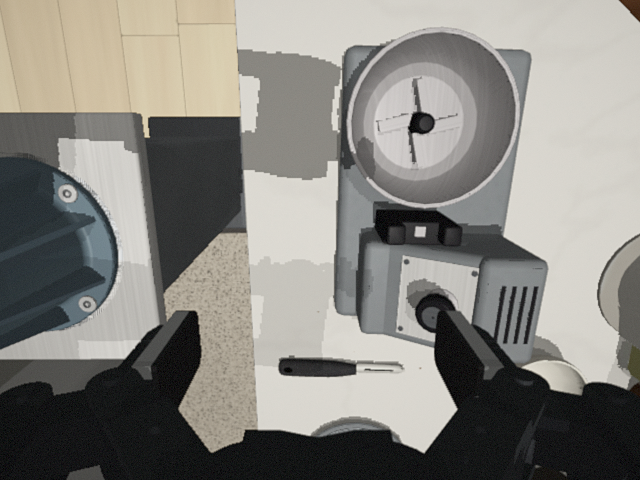

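The picture shows the chopper from above: rim at about (433,117), slot block at (420,228), knob at (433,312). The arm was still settling when it was taken, so I measure again at rest.

```bash
python3 look.py w2
cat > ch.py <<'E'
from m import *
import sys
W=np.load(sys.argv[1]+".npy"); x,y,z=W[...,0],W[...,1],W[...,2]
k=(x>.36)&(x<.6)&(y>-.1)&(y<.24)&(z>.012)&(z<.17)
print(" rect",cv2.minAreaRect((W[k][:,:2]*1000).astype(np.float32)))
rim=k&(z>.096)&(z<.104)&(y>.072); pr=W[rim]; s=circ(pr); 
for _ in range(3):
    r=np.hypot(pr[:,0]-s[0],pr[:,1]-s[1]); pr=pr[abs(r-.075)<.004]; s=circ(pr,.075)
print("rim",s,len(pr),np.median(pr[:,2]),np.percentile(pr[:,2],95))
c=k&(z>.105)&(z<.116)&(abs(y-.04)<.018)&(abs(x-.463)<.045); q=W[c]; print("cheeks",len(q))
if len(q)>20: print(cv2.minAreaRect((q[:,:2]*1000).astype(np.float32)),np.median(q[:,2])); print(np.histogram(q[:,0],bins=np.arange(.42,.51,.006)))
sl=k&(z>.085)&(z<.097)&(abs(y-.04)<.008)&(abs(x-.463)<.03);q=W[sl]; print("slot floor",len(q),q.mean(0) if len(q) else 0)
try:
    for r in ctrl.outline_of("wrist","knob_head")[:1]: 
        p=W[r["region"]]; p=p[~np.isnan(p[:,0])]; print("knob",r["score"],p.mean(0),p.min(0),p.max(0),len(p))
except Exception as e: print(e)
E
python3 ch.py w2; python3 -c "
from h import *; plan([([.405,-.33,.20],Rdown(-2),10)])"
```

```text
t 2.3 p [0.3614 0.0649 0.3332] q [-0.1457 -0.3996  1.9307 -0.0035  1.6068 -0.1342] F [ 3.1075 -2.8839  2.5827] M [-0.1187 -0.1293  0.0374] op 1.0027764663923397 g 0.0
y [ 0.9999 -0.0116  0.0033] z [ 0.0032 -0.004  -1.    ]
t 2.35 p [0.3608 0.0674 0.3325] q [-0.1408 -0.3996  1.932  -0.0014  1.6065 -0.1335] F [ 0.2886  0.0916 -0.904 ] M [-0.0177 -0.0266  0.0342] op 0.9995245100202939 g 0.0
y [ 1.     -0.0074  0.0025] z [ 0.0025 -0.0017 -1.    ]
 rect ((481.809814453125, 70.07498168945312), (305.93914794921875, 194.03533935546875), 88.52271270751953)
rim [0.4642 0.1455 0.07  ] 3202 0.09947073900162534 0.10098066421955938
cheeks 878
((466.878662109375, 37.604305267333984), (29.875783920288086, 82.29837036132812), 88.5284423828125) 0.11032396652614648
(array([  2, 143, 133, 114,   0,   0,   0,   0,   0,   7, 150, 137, 130,
        37,  25]), array([0.42 , 0.426, 0.432, 0.438, 0.444, 0.45 , 0.456, 0.462, 0.468,
       0.474, 0.48 , 0.486, 0.492, 0.498, 0.504, 0.51 ]))
slot floor 543 [0.4646 0.0401 0.0921]
knob 0.72 [ 0.6822 -0.3333  0.0343] [ 0.4166 -0.3511  0.0123] [0.7163 0.0565 0.3988] 377
[-39.9, 4.6, 13.2] [0.01, 0.0, 0.18]
[-39.9, 4.8, 13.2] [0.01, 0.0, 0.18]
[-39.9, 4.9, 13.2] [0.01, 0.0, 0.18]
[-39.9, 5.0, 13.2] [0.01, 0.0, 0.18]
[-39.8, 5.1, 13.2] [0.01, 0.0, 0.18]
[-39.8, 5.3, 13.2] [0.0, 0.0, 0.18]
[-39.8, 5.4, 13.2] [0.01, 0.0, 0.18]
[-39.8, 5.5, 13.2] [0.0, 0.0, 0.17]
[-39.8, 5.6, 13.2] [0.01, 0.01, 0.18]
[-39.8, 5.8, 13.2] [0.0, 0.0, 0.17]
-> [ 0.405 -0.33   0.2  ] 0.004837374814710057
```

Request:
{"name": "apply_moves", "arguments": {
  "moves": [
    {"jaw": 1, "offset": [-40, 4.5, 13], "rot": [0, 0, 0.2]},
    {"jaw": 1, "offset": [-40, 4.5, 13], "rot": [0, 0, 0.2]},
    {"jaw": 1, "offset": [-40, 5, 13], "rot": [0, 0, 0.2]},
    {"jaw": 1, "offset": [-40, 5, 13], "rot": [0, 0, 0.2]},
    {"jaw": 1, "offset": [-40, 5, 13], "rot": [0, 0, 0.2]}
  ]
}}

```text
time_s: 3.02
eef_pos: [0.3825, -0.1289, 0.2657]
eef_rot: [-0.0, 0.712, 0.702, 0.0]
wrist_force: [0.5, -0.7, 0.0]
opening: 0.996
grasp_force: 0.0
```

Request:
{"name": "apply_moves", "arguments": {
  "moves": [
    {"jaw": 1, "offset": [-40, 5, 13], "rot": [0, 0, 0.2]},
    {"jaw": 1, "offset": [-40, 5.5, 13], "rot": [0, 0, 0.2]},
    {"jaw": 1, "offset": [-40, 5.5, 13], "rot": [0, 0, 0.2]},
    {"jaw": 1, "offset": [-40, 5.5, 13], "rot": [0, 0, 0.2]},
    {"jaw": 1, "offset": [-39, 6, 13], "rot": [0, 0, 0.2]}
  ]
}}

```text
time_s: 3.65
eef_pos: [0.4061, -0.3284, 0.2005]
eef_rot: [-0.0, 0.718, 0.696, 0.0]
wrist_force: [0.4, -0.3, 0.8]
opening: 1.003
grasp_force: 0.0
```

```bash
python3 -c "
from h import *
ctrl.camera('side');ctrl.camera('side')"; python3 look.py w3
cat > cv.py <<'E'
from m import *
import sys
W=np.load(sys.argv[1]+".npy"); x,y,z=W[...,0],W[...,1],W[...,2]
m=(abs(x-.412)<.1)&(y<-.22)&(y>-.47)
d=m&(z>.012)&(z<.021); p=W[d]; c=np.array([.413,-.334]); th=np.linspace(-np.pi,np.pi,73)
for _ in range(4):
    v=p[:,:2]-c; a=np.arctan2(v[:,1],v[:,0]); r=np.hypot(*v.T); E=[]
    for i in range(72):
        s=(a>=th[i])&(a<th[i+1])&(r<.084)
        if s.sum()>3 and r[s].max()>.07: E.append(p[s][r[s].argmax()])
    c=circ(np.array(E),.0795)[:2]
print("disc",c,len(E),"z",np.median(p[:,2]))
v=p[:,:2]-c; r=np.hypot(*v.T)
tt=W[m&(z>.004)&(z<.02)][:,:2]; rr=np.hypot(*(tt-c).T); t=tt[(rr>.09)&(rr<.11)]
if len(t): u=t.mean(0)-c; print("tab",t.mean(0),len(t),"yaw",np.degrees(np.arctan2(u[0],-u[1])))
g=W[m&(z>.042)&(z<.06)]; print("grip",cv2.minAreaRect((g[:,:2]*1000).astype(np.float32)),np.median(g[:,2]),len(g))
t=W[(z<.006)&(z>-.01)&m]; print("table",np.median(t[:,2]))
E
python3 cv.py w3
```

```text
t 3.75 p [ 0.4054 -0.3297  0.1992] q [-0.91    0.097   1.7688 -0.0003  1.2782 -0.8761] F [-0.3905  0.297  -0.417 ] M [-0.0136  0.0203 -0.0487] op 1.005367985955115 g 0.0
y [ 0.9994 -0.0339 -0.0017] z [-0.0017  0.0017 -1.    ]
t 3.8 p [ 0.4054 -0.3281  0.1998] q [-0.9085  0.0943  1.7704  0.0004  1.2798 -0.8753] F [0.711  0.9437 0.2542] M [ 0.0059 -0.0039 -0.0592] op 1.0027719730375682 g 0.0
y [ 0.9994 -0.0333 -0.0016] z [-0.0016  0.0026 -1.    ]
disc [ 0.4121 -0.3342] 72 z 0.013415443851817144
tab [ 0.4066 -0.4336] 459 yaw -3.21025858071727
grip ((412.1534423828125, -333.77734375), (49.52165603637695, 13.972227096557617), 86.69783782958984) 0.046805414265358725 1111
table -0.00018527918280109024
```

View pics/w3.png

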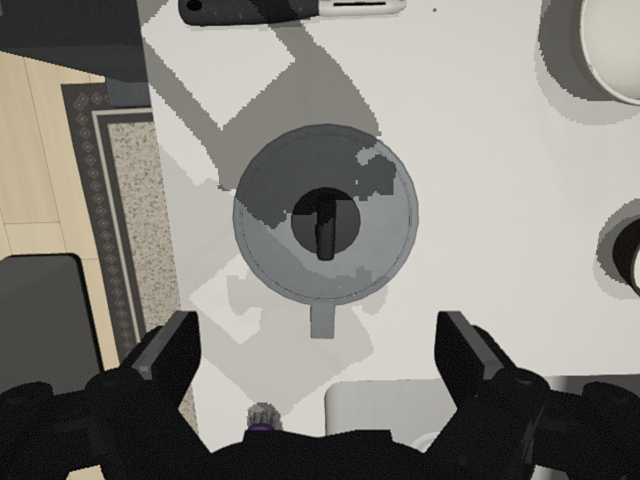

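The picture shows the cover at (325,215), its tab pointing down at (322,320) and the bar upright. The measurements match the sizes given (centre 0.412, -0.334; yaw -3.2°).

```bash
python3 - <<'E'
from h import *
W=np.load("w3.npy"); r=np.hypot(W[...,0]-.4121,W[...,1]+.334); z=W[...,2]; dx=abs(W[...,0]-.4121)
for a,b in ((.010,.014),(.014,.018),(.018,.03),(.03,.05),(.05,.07)):
    s=(r>a)&(r<b)&(dx>.010)&(z<.06); print(a,np.nanmedian(z[s]),np.nanpercentile(z[s],95) ,s.sum())
plan([([.4121,-.334,.06],Rdown(-3.25),5),([.4121,-.334,.021],Rdown(-3.25),3)])
E
```

```text
0.01 0.015781781254920607 0.016862178786148638 146
0.014 0.015891476430117846 0.017069082946877936 312
0.018 0.015734503603248573 0.016963892198820735 1787
0.03 0.013868599169704204 0.015113272629326298 5724
0.05 0.013038113841232851 0.014268634569901507 9134
[-1.2, 1.4, 28.0] [-0.02, -0.03, 0.27]
[-1.2, 1.4, 28.0] [-0.02, -0.03, 0.27]
[-1.2, 1.4, 27.9] [-0.02, -0.03, 0.27]
[-1.1, 1.5, 28.0] [-0.02, -0.03, 0.27]
[-1.1, 1.4, 27.9] [-0.02, -0.02, 0.26]
-> [ 0.4121 -0.334   0.06  ] 0.005493861379651293
[-0.0, 0.0, 13.0] [0.0, -0.0, 0.0]
[-0.0, 0.0, 13.0] [0.0, -0.0, 0.0]
[-0.0, 0.0, 13.0] [0.0, -0.0, 0.0]
-> [ 0.4121 -0.334   0.021 ] 0.005493861379651293
```

Request:
{"name": "apply_moves", "arguments": {
  "moves": [
    {"jaw": 1, "offset": [-1.2, 1.4, 28], "rot": [0, 0, 0.3]},
    {"jaw": 1, "offset": [-1.2, 1.4, 28], "rot": [0, 0, 0.3]},
    {"jaw": 1, "offset": [-1.2, 1.4, 28], "rot": [0, 0, 0.3]},
    {"jaw": 1, "offset": [-1.1, 1.4, 28], "rot": [0, 0, 0.3]},
    {"jaw": 1, "offset": [-1.1, 1.4, 28], "rot": [0, 0, 0.2]}
  ]
}}

```text
time_s: 4.42
eef_pos: [0.4128, -0.3328, 0.0611]
eef_rot: [0.0, 0.727, 0.687, 0.0]
wrist_force: [0.3, 0.6, 0.0]
opening: 0.999
grasp_force: 0.0
```

Request:
{"name": "apply_moves", "arguments": {
  "moves": [
    {"jaw": 1, "offset": [0, 0, 13], "rot": [0, 0, 0]},
    {"jaw": 1, "offset": [0, 0, 13], "rot": [0, 0, 0]},
    {"jaw": 1, "offset": [0, 0, 10], "rot": [0, 0, 0]},
    {"jaw": 1, "offset": [0, 0, 0], "rot": [0, 0, 0]},
    {"jaw": 1, "offset": [0, 0, 0], "rot": [0, 0, 0]}
  ]
}}

```text
time_s: 5.05
eef_pos: [0.4121, -0.3352, 0.0258]
eef_rot: [0.0, 0.727, 0.686, -0.0]
wrist_force: [0.0, -0.7, 0.1]
opening: 0.999
grasp_force: 0.0
```

```bash
python3 -c "
from h import *
st(); plan([([.4121,-.334,.022],Rdown(-3.25),1)])"
```

```text
t 5.05 p [ 0.4121 -0.3352  0.0258] q [-0.9064  0.3684  1.8469  0.      0.9253 -0.8481] F [ 0.0374 -0.6546  0.1223] M [ 0.0279  0.0576 -0.0182] op 0.998950858921433 g 0.0
y [ 0.9983 -0.0583  0.0006] z [ 0.0006 -0.0007 -1.    ]
[1.2, -0.1, 3.8] [0.04, 0.04, -0.09]
-> [ 0.4121 -0.334   0.022 ] 0.005000922866837231
```

Request:
{"name": "apply_moves", "arguments": {
  "moves": [
    {"jaw": 1, "offset": [0.5, 0, 2.5], "rot": [0, 0, 0]},
    {"jaw": 0.5, "offset": [0, 0, 0], "rot": [0, 0, 0]},
    {"jaw": 0, "offset": [0, 0, 0], "rot": [0, 0, 0]},
    {"jaw": 0, "offset": [0, 0, 0], "rot": [0, 0, 0]},
    {"jaw": 0, "offset": [0, 0, 0], "rot": [0, 0, 0]}
  ]
}}

```text
time_s: 5.68
eef_pos: [0.4119, -0.3344, 0.023]
eef_rot: [-0.0, 0.727, 0.686, -0.0]
wrist_force: [-6.3, 7.5, 18.7]
opening: 0.154
grasp_force: 60.4
```

Request:
{"name": "apply_moves", "arguments": {
  "moves": [
    {"jaw": 0, "offset": [0, 0, 0], "rot": [0, 0, 0]},
    {"jaw": 0, "offset": [0, 0, 0], "rot": [0, 0, 0]},
    {"jaw": 0, "offset": [0, 0, 0], "rot": [0, 0, 0]},
    {"jaw": 0, "offset": [0, 0, 0], "rot": [0, 0, 0]},
    {"jaw": 0, "offset": [0, 0, 0], "rot": [0, 0, 0]}
  ]
}}

```text
time_s: 6.3
eef_pos: [0.412, -0.3345, 0.023]
eef_rot: [0.0, 0.727, 0.686, -0.0]
wrist_force: [-0.4, 0.1, 3.9]
opening: 0.148
grasp_force: 59.4
```

```bash
python3 -c "
from h import *
st()"
```

```text
t 6.3 p [ 0.412  -0.3345  0.023 ] q [-0.9058  0.3729  1.8483 -0.0001  0.9199 -0.8475] F [-0.443   0.0859  3.9146] M [-0.0227  0.1128  0.0124] op 0.14752746220200824 g 59.44207012653351
y [ 0.9983 -0.0582  0.0003] z [ 0.0002 -0.0004 -1.    ]
```

Request:
{"name": "apply_moves", "arguments": {
  "moves": [
    {"jaw": 0, "offset": [0, 0, -10], "rot": [0, 0, 0]},
    {"jaw": 0, "offset": [0, 0, -30], "rot": [0, 0, 0]},
    {"jaw": 0, "offset": [0, 0, -50], "rot": [0, 0, 0]},
    {"jaw": 0, "offset": [0, 0, -50], "rot": [0, 0, 0]},
    {"jaw": 0, "offset": [0, 0, -40], "rot": [0, 0, 0]}
  ]
}}

```text
time_s: 6.92
eef_pos: [0.4119, -0.3341, 0.205]
eef_rot: [0.0, 0.727, 0.686, 0.0]
wrist_force: [0.3, -0.1, -1.8]
opening: 0.149
grasp_force: 58.8
```

```bash
python3 -c "
from h import *
st();plan([([.4642,.1453,.20],Rdown(-1.45),15)])"
```

```text
t 6.925 p [ 0.4119 -0.3341  0.205 ] q [-0.9056  0.1061  1.7466  0.0001  1.288  -0.8475] F [ 0.2771 -0.1418 -1.7719] M [-0.025  -0.0007 -0.0049] op 0.14910875790963093 g 58.76237690448761
y [ 0.9983 -0.0581  0.0006] z [ 0.0006 -0.0006 -1.    ]
[32.1, 1.6, 0.3] [0.0, 0.0, -0.13]
[32.1, 1.7, 0.3] [0.0, 0.0, -0.13]
[32.1, 1.8, 0.3] [0.0, 0.0, -0.12]
[32.1, 1.8, 0.3] [0.0, 0.0, -0.13]
[32.1, 1.9, 0.3] [0.0, 0.0, -0.12]
[32.1, 2.0, 0.3] [0.0, 0.0, -0.13]
[32.1, 2.1, 0.3] [0.0, 0.0, -0.12]
[32.1, 2.1, 0.3] [0.0, 0.0, -0.13]
[32.1, 2.2, 0.3] [0.01, 0.0, -0.12]
[32.1, 2.3, 0.3] [0.0, 0.01, -0.13]
[32.0, 2.3, 0.3] [0.01, 0.0, -0.12]
[32.1, 2.4, 0.4] [0.0, 0.01, -0.13]
[32.0, 2.5, 0.4] [0.01, 0.0, -0.12]
[32.0, 2.5, 0.3] [0.0, 0.01, -0.13]
[32.1, 2.6, 0.4] [0.01, 0.0, -0.12]
-> [0.4642 0.1453 0.2   ] 0.0059907332283419224
```

Request:
{"name": "apply_moves", "arguments": {
  "moves": [
    {"jaw": 0, "offset": [32, 1.7, 0], "rot": [0, 0, -0.1]},
    {"jaw": 0, "offset": [32, 1.7, 0], "rot": [0, 0, -0.1]},
    {"jaw": 0, "offset": [32, 1.7, 0], "rot": [0, 0, -0.1]},
    {"jaw": 0, "offset": [32, 1.7, 0], "rot": [0, 0, -0.1]},
    {"jaw": 0, "offset": [32, 1.7, 0], "rot": [0, 0, -0.2]}
  ]
}}

```text
time_s: 7.55
eef_pos: [0.4287, -0.1736, 0.2027]
eef_rot: [-0.0, 0.724, 0.69, -0.0]
wrist_force: [0.9, 1.0, -1.8]
opening: 0.151
grasp_force: 58.8
```

Request:
{"name": "apply_moves", "arguments": {
  "moves": [
    {"jaw": 0, "offset": [32, 2, 0], "rot": [0, 0, -0.1]},
    {"jaw": 0, "offset": [32, 2, 0], "rot": [0, 0, -0.1]},
    {"jaw": 0, "offset": [32, 2, 0], "rot": [0, 0, -0.1]},
    {"jaw": 0, "offset": [32, 2, 0], "rot": [0, 0, -0.1]},
    {"jaw": 0, "offset": [32, 2, 0], "rot": [0, 0, -0.2]}
  ]
}}

```text
time_s: 8.18
eef_pos: [0.4457, -0.0144, 0.2027]
eef_rot: [-0.0, 0.72, 0.694, -0.0]
wrist_force: [0.5, -0.3, -2.0]
opening: 0.156
grasp_force: 58.8
```

Request:
{"name": "apply_moves", "arguments": {
  "moves": [
    {"jaw": 0, "offset": [32, 2.4, 0], "rot": [0, 0, -0.1]},
    {"jaw": 0, "offset": [32, 2.4, 0], "rot": [0, 0, -0.1]},
    {"jaw": 0, "offset": [32, 2.4, 0], "rot": [0, 0, -0.1]},
    {"jaw": 0, "offset": [32, 2.4, 0], "rot": [0, 0, -0.1]},
    {"jaw": 0, "offset": [0, 0, 0], "rot": [0, 0, 0]}
  ]
}}

```text
time_s: 8.8
eef_pos: [0.4595, 0.1137, 0.2026]
eef_rot: [-0.0, 0.717, 0.697, -0.0]
wrist_force: [-0.3, -0.4, -1.3]
opening: 0.153
grasp_force: 58.8
```

```bash
python3 -c "
from h import *
ctrl.camera('side')
ctrl.camera('top')
st();plan([([.4642,.1453,.20],Rdown(-1.45),1)])"; python3 look.py w4
```

```text
t 8.9 p [0.4597 0.112  0.2026] q [-0.0124 -0.0218  1.8846 -0.0004  1.2796  0.017 ] F [ 1.1806 -0.4761 -2.1399] M [-0.074  -0.0428 -0.0081] op 0.14656454231785346 g 58.77721667289734
y [ 0.9996 -0.0293 -0.0009] z [-0.0009 -0.0004 -1.    ]
[33.5, 3.5, 2.6] [-0.05, 0.02, -0.23]
-> [0.4642 0.1453 0.2   ] 0.004643615571802992
t 8.9 p [0.4597 0.112  0.2026] q [-0.0124 -0.0218  1.8846 -0.0004  1.2796  0.017 ] F [ 1.1806 -0.4761 -2.1399] M [-0.074  -0.0428 -0.0081] op 0.14656454231785346 g 58.77721667289734
y [ 0.9996 -0.0293 -0.0009] z [-0.0009 -0.0004 -1.    ]
t 8.95 p [0.4599 0.1116 0.2026] q [-0.0133 -0.0219  1.8846 -0.0004  1.2795  0.0171] F [ 0.4371 -0.0456 -0.8463] M [-0.0339 -0.0067 -0.0556] op 0.1527068652272241 g 58.777652978897095
y [ 0.9995 -0.0303 -0.0006] z [-0.0006 -0.0004 -1.    ]
```

View pics/w4.png

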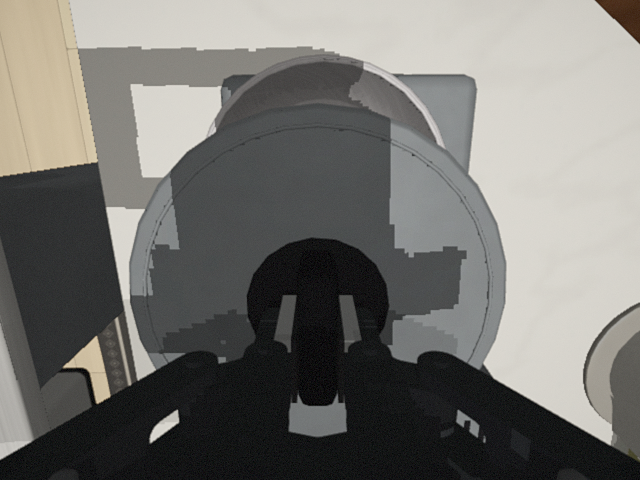

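The picture shows the cover held level at (318,270), with the far arc of the bowl rim behind it at about (330,60). I can now measure the cover and the rim in the same frame.

```bash
cat > rel.py <<'E'
from m import *
import sys
W=np.load(sys.argv[1]+".npy"); zl=float(sys.argv[2]); x,y,z=W[...,0],W[...,1],W[...,2]
c=np.array(ctrl.get_obs()["eef_pos"][:2]); th=np.linspace(-np.pi,np.pi,91)
m=(abs(z-zl)<.007)&(np.hypot(x-c[0],y-c[1])<.09)&(y>c[1]-.02); p=W[m]
for _ in range(4):
    v=p[:,:2]-c; a=np.arctan2(v[:,1],v[:,0]); r=np.hypot(*v.T); E=[]
    for i in range(90):
        s=(a>=th[i])&(a<th[i+1])
        if s.sum()>3 and r[s].max()>.07: E.append(p[s][r[s].argmax()])
    c=circ(np.array(E),.0795)[:2]
    print("disc",c,len(E))
q=p[p[:,1]>c[1]+.02]; A=np.c_[q[:,0],q[:,1],np.ones(len(q))]; f=np.linalg.lstsq(A,q[:,2],rcond=None)[0]; print("tilt deg",np.degrees(f[:2]),"z at c",f@[*c,1])
rim=(z>.095)&(z<.105)&(y>.1)&(abs(np.hypot(x-.4642,y-.1453)-.075)<.008); pr=W[rim]; print("rim",circ(pr,.075)[:2],len(pr),np.median(pr[:,2]))
E
python3 rel.py w4 .193
```

```text
disc [0.46   0.1121] 55
disc [0.46   0.1121] 55
disc [0.46   0.1121] 55
disc [0.46   0.1121] 55
tilt deg [-0.0626 -1.7157] z at c 0.1941678947196031
rim [0.4646 0.1451] 3109 0.09945279298030157
```

Request:
{"name": "apply_moves", "arguments": {
  "moves": [
    {"jaw": 0, "offset": [17, 1.8, 0], "rot": [0, 0, -0.1]},
    {"jaw": 0, "offset": [16.7, 1.8, 0], "rot": [0, 0, -0.1]},
    {"jaw": 0, "offset": [0, 0, 30], "rot": [0, 0, 0]},
    {"jaw": 0, "offset": [0, 0, 30], "rot": [0, 0, 0]},
    {"jaw": 0, "offset": [0, 0, 6], "rot": [0, 0, 0]}
  ]
}}

```text
time_s: 9.57
eef_pos: [0.4633, 0.1461, 0.1348]
eef_rot: [-0.001, 0.716, 0.698, -0.002]
wrist_force: [-0.6, 0.6, -1.9]
opening: 0.154
grasp_force: 58.7
```

```bash
python3 -c "
from h import *
ctrl.camera('side')
ctrl.camera('side')
st();plan([([.4644,.1452,.13],Rdown(-1.45),1)])"; python3 look.py w5; python3 rel.py w5 .127
```

```text
t 9.675 p [0.4646 0.1459 0.1365] q [0.06   0.0965 1.9088 0.0001 1.1376 0.0866] F [ 0.0599 -0.7041 -1.0831] M [-0.0003  0.0014 -0.0008] op 0.14866743706928748 g 58.70918869972229
y [ 0.9996 -0.0266 -0.0012] z [-0.0012 -0.     -1.    ]
[-0.8, -0.2, 6.5] [-0.07, 0.0, -0.07]
-> [0.4644 0.1452 0.13  ] 0.0038494796977040233
t 9.675 p [0.4646 0.1459 0.1365] q [0.06   0.0965 1.9088 0.0001 1.1376 0.0866] F [ 0.0599 -0.7041 -1.0831] M [-0.0003  0.0014 -0.0008] op 0.14866743706928748 g 58.70918869972229
y [ 0.9996 -0.0266 -0.0012] z [-0.0012 -0.     -1.    ]
t 9.725 p [0.4653 0.1459 0.1374] q [0.0598 0.0954 1.9079 0.0001 1.1378 0.0864] F [-0.5852  0.9186 -1.3889] M [ 0.0173 -0.0141  0.0474] op 0.1478716596634276 g 58.70988607406616
y [ 0.9996 -0.0266  0.0006] z [ 0.0006  0.0001 -1.    ]
disc [0.465  0.1461] 55
disc [0.465  0.1461] 55
disc [0.465  0.1461] 55
disc [0.465  0.1461] 55
tilt deg [-0.057  -1.7262] z at c 0.1281556988376781m.py:5: RuntimeWarning: Mean of empty slice.
  s=least_squares(f,[*p.mean(0)[:2],.07],loss='soft_l1',f_scale=.002).x; return s
  ret = um.true_divide(
Traceback (most recent call last):
  File "rel.py", line 14, in <module>
    rim=(z>.095)&(z<.105)&(y>.1)&(abs(np.hypot(x-.4642,y-.1453)-.075)<.008); pr=W[rim]; print("rim",circ(pr,.075)[:2],len(pr),np.median(pr[:,2]))
                                                                                                    ~~~~^^^^^^^^^
  File "m.py", line 5, in circ
    s=least_squares(f,[*p.mean(0)[:2],.07],loss='soft_l1',f_scale=.002).x; return s
      ~~~~~~~~~~~~~^^^^^^^^^^^^^^^^^^^^^^^^^^^^^^^^^^^^^^^^^^^^^^^^^^^^
ValueError: Initial guess is outside of provided bounds
```

Request:
{"name": "apply_moves", "arguments": {
  "moves": [
    {"jaw": 0, "offset": [-0.8, -0.3, 4], "rot": [0, 0, 0]},
    {"jaw": 0, "offset": [0, 0, 4], "rot": [0, 0, 0]},
    {"jaw": 0, "offset": [0, 0, 4], "rot": [0, 0, 0]},
    {"jaw": 0, "offset": [0, 0, 2], "rot": [0, 0, 0]},
    {"jaw": 0, "offset": [0, 0, 1], "rot": [0, 0, 0]}
  ]
}}

```text
time_s: 10.35
eef_pos: [0.4644, 0.1447, 0.1216]
eef_rot: [-0.0, 0.717, 0.698, -0.0]
wrist_force: [-0.7, 0.8, -2.0]
opening: 0.152
grasp_force: 58.8
```

```bash
python3 -c "
from h import *
st()"
```

```text
t 10.35 p [0.4644 0.1447 0.1216] q [ 0.0575  0.1172  1.9209 -0.      1.1038  0.0844] F [-0.697   0.8162 -2.0054] M [ 0.0481  0.036  -0.0195] op 0.1519937288346806 g 58.76249134540558
y [ 0.9996 -0.0269 -0.0002] z [-0.0002 -0.     -1.    ]
```

No contact so far (-2 N is the cover's own weight). The skirt is just inside the rim, so I continue slowly.

Request:
{"name": "apply_moves", "arguments": {
  "moves": [
    {"jaw": 0, "offset": [0, 0, 1.2], "rot": [0, 0, 0]},
    {"jaw": 0, "offset": [0, 0, 1.2], "rot": [0, 0, 0]},
    {"jaw": 0, "offset": [0, 0, 1.2], "rot": [0, 0, 0]},
    {"jaw": 0, "offset": [0, 0, 1.2], "rot": [0, 0, 0]},
    {"jaw": 0, "offset": [0, 0, 0], "rot": [0, 0, 0]}
  ]
}}

```text
time_s: 10.98
eef_pos: [0.4644, 0.1448, 0.1169]
eef_rot: [-0.0, 0.717, 0.698, -0.0]
wrist_force: [0.1, -0.9, -1.5]
opening: 0.157
grasp_force: 58.8
```

Request:
{"name": "apply_moves", "arguments": {
  "moves": [
    {"jaw": 0, "offset": [0, 0, 0.8], "rot": [0, 0, 0]},
    {"jaw": 0, "offset": [0, 0, 0.8], "rot": [0, 0, 0]},
    {"jaw": 0, "offset": [0, 0, 0.6], "rot": [0, 0, 0]},
    {"jaw": 0, "offset": [0, 0, 0.4], "rot": [0, 0, 0]},
    {"jaw": 0, "offset": [0, 0, 0], "rot": [0, 0, 0]}
  ]
}}

```text
time_s: 11.6
eef_pos: [0.4645, 0.1448, 0.1143]
eef_rot: [-0.0, 0.717, 0.698, -0.0]
wrist_force: [0.5, -0.0, -1.2]
opening: 0.152
grasp_force: 58.8
```

Request:
{"name": "apply_moves", "arguments": {
  "moves": [
    {"jaw": 0, "offset": [0, 0, 0.4], "rot": [0, 0, 0]},
    {"jaw": 0, "offset": [0, 0, 0.4], "rot": [0, 0, 0]},
    {"jaw": 0, "offset": [0, 0, 0.4], "rot": [0, 0, 0]},
    {"jaw": 0, "offset": [0, 0, 0], "rot": [0, 0, 0]},
    {"jaw": 0, "offset": [0, 0, 0], "rot": [0, 0, 0]}
  ]
}}

```text
time_s: 12.22
eef_pos: [0.4646, 0.1448, 0.1139]
eef_rot: [0.0, 0.716, 0.698, -0.0]
wrist_force: [-3.6, -1.5, 6.3]
opening: 0.147
grasp_force: 60.0
```

Contact came at z 0.1139, where seating was expected (0.114). I release the grip gently.

Request:
{"name": "apply_moves", "arguments": {
  "moves": [
    {"jaw": 0.2, "offset": [0, 0, -0.4], "rot": [0, 0, 0]},
    {"jaw": 0.3, "offset": [0, 0, 0], "rot": [0, 0, 0]},
    {"jaw": 0.5, "offset": [0, 0, 0], "rot": [0, 0, 0]},
    {"jaw": 0.6, "offset": [0, 0, 0], "rot": [0, 0, 0]},
    {"jaw": 0.6, "offset": [0, 0, 0], "rot": [0, 0, 0]}
  ]
}}

```text
time_s: 12.85
eef_pos: [0.4645, 0.1448, 0.1136]
eef_rot: [-0.0, 0.717, 0.698, -0.0]
wrist_force: [0.0, -0.8, 0.6]
opening: 0.6
grasp_force: 0.0
```

Request:
{"name": "apply_moves", "arguments": {
  "moves": [
    {"jaw": 0.6, "offset": [0, 0, -10], "rot": [0, 0, 0]},
    {"jaw": 0.6, "offset": [0, 0, -30], "rot": [0, 0, 0]},
    {"jaw": 0.6, "offset": [0, 0, -45], "rot": [0, 0, 0]},
    {"jaw": 0.6, "offset": [0, 0, -45], "rot": [0, 0, 0]},
    {"jaw": 0.6, "offset": [0, 0, -20], "rot": [0, 0, 0]}
  ]
}}

```text
time_s: 13.48
eef_pos: [0.4658, 0.1449, 0.2676]
eef_rot: [0.002, 0.717, 0.698, 0.002]
wrist_force: [1.1, -0.5, -0.1]
opening: 0.6
grasp_force: 0.0
```

Request:
{"name": "apply_moves", "arguments": {
  "moves": [
    {"jaw": 0.6, "offset": [-30, -20, 0], "rot": [0, 0, 0]},
    {"jaw": 0.6, "offset": [-30, -20, 0], "rot": [0, 0, 0]},
    {"jaw": 0.6, "offset": [-20, -20, 0], "rot": [0, 0, 0]},
    {"jaw": 0.6, "offset": [0, 0, 0], "rot": [0, 0, 0]},
    {"jaw": 0.6, "offset": [0, 0, 0], "rot": [0, 0, 0]}
  ]
}}

```text
time_s: 14.1
eef_pos: [0.403, 0.0666, 0.2643]
eef_rot: [0.0, 0.717, 0.697, 0.001]
wrist_force: [-0.1, 0.4, 0.2]
opening: 0.604
grasp_force: 0.0
```

```bash
python3 look.py w6; python3 - <<'E'
from m import *
W=np.load("w6.npy"); x,y,z=W[...,0],W[...,1],W[...,2]
c=np.array([.4644,.145]);th=np.linspace(-np.pi,np.pi,91)
p=W[(z>.099)&(z<.115)&(np.hypot(x-c[0],y-c[1])<.086)]
for _ in range(4):
    v=p[:,:2]-c;a=np.arctan2(v[:,1],v[:,0]);r=np.hypot(*v.T);E=[]
    for i in range(90):
        s=(a>=th[i])&(a<th[i+1])&(r<.083)
        if s.sum()>3 and r[s].max()>.07:E.append(p[s][r[s].argmax()])
    c=circ(np.array(E),.0795)[:2]
v=p[:,:2]-c; r=np.hypot(*v.T); q=p[(r>.045)&(r<.068)]
f=np.linalg.lstsq(np.c_[q[:,:2]-c,np.ones(len(q))],q[:,2],rcond=None)[0]; print("disc",c,"tilt",np.degrees(f[:2]),"z",f[2],np.median(q[:,2]))
g=W[(np.hypot(x-c[0],y-c[1])<.03)&(z>.131)&(z<.145)]; print("grip",cv2.minAreaRect((g[:,:2]*1000).astype(np.float32)),np.median(g[:,2]))
t=W[(abs(x-.4618)<.012)&(y<c[1]-.09)&(y>c[1]-.116)]; print("tab z",np.nanmedian(t,0))
for r in ctrl.outline_of("wrist","knob_head")[:3]:
    k=W[r["region"]];k=k[~np.isnan(k[:,0])];print("knob",r["score"],np.round(r["position"]),np.median(k,0),k.min(0),k.max(0),len(k))
E
```

```text
t 14.1 p [0.403  0.0666 0.2643] q [-0.129  -0.2477  1.9556  0.0003  1.4321 -0.1019] F [-0.1047  0.4053  0.1796] M [-0.      0.0235 -0.0007] op 0.6042397078714125 g 0.0
y [ 0.9996 -0.0272  0.0016] z [ 0.0016  0.0001 -1.    ]
t 14.15 p [0.403  0.0667 0.2641] q [-0.1286 -0.2469  1.9554  0.0003  1.4321 -0.102 ] F [-0.3477  0.2798  0.3888] M [0.0115 0.0056 0.024 ] op 0.600135619309155 g 0.0
y [ 0.9996 -0.0266  0.001 ] z [ 0.001   0.0001 -1.    ]
disc [0.4649 0.1445] tilt [0.0047 0.0355] z 0.10420777090252888 0.10420331911760519
grip ((464.84576416015625, 144.99884033203125), (48.836299896240234, 14.606949806213379), 88.41095733642578) 0.13780858905513538
tab z [0.4577 0.0463 0.1031]
```

View pics/w6.png

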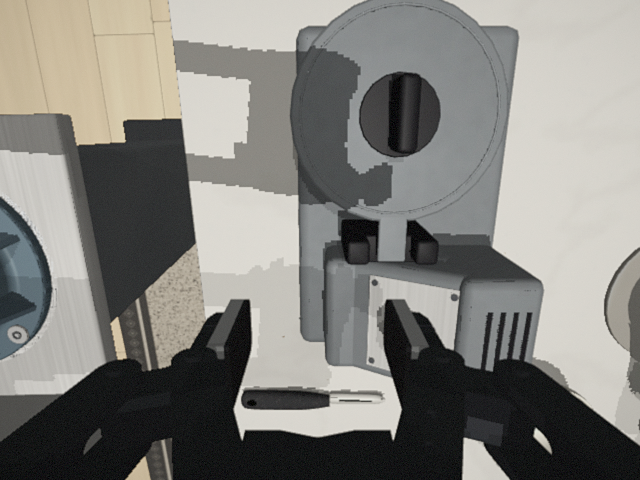

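The cover is seated and level (tilt 0.04°), with its tab in the slot at about (392,240). Next I locate the knob from the earlier unobstructed wrist cloud.

```bash
cat > kn.py <<'E'
from m import *
import sys
W=np.load(sys.argv[1]+".npy"); n=sys.argv[2] if len(sys.argv)>2 else None
ax=np.array([-np.sin(.5),0,np.cos(.5)]); ax=R.from_euler('z',-1.45,degrees=True).apply(ax)
O=np.array([.4818,.0700,0]); 
c0=np.array([.478,-.029,.13]); e1=R.from_euler('z',-1.45,degrees=True).apply([0,1,0]); e2=np.cross(e1,ax)
v=W.reshape(-1,3)-c0; v=v[np.linalg.norm(v,axis=1)<.045]; h=v@ax
print("hist h",[(round(b*1000),int(k)) for k,b in zip(*np.histogram(h,bins=np.arange(-.04,.04,.003)))])
hm=np.percentile(h[h>0],90); f=v[(h>hm-.006)&(h<hm+.006)]; hf=np.median(f@ax)
a,b=f@e1,f@e2; s=least_squares(lambda s:np.maximum(np.hypot(a-s[0],b-s[1])-.019,0),[a.mean(),b.mean()]).x
cc=[(a.min()+a.max())/2,(b.min()+b.max())/2]
print("face",c0+hf*ax+s[0]*e1+s[1]*e2,c0+hf*ax+cc[0]*e1+cc[1]*e2,len(f),"spans",np.ptp(a),np.ptp(b),"h",hf)
m=c0+(hf-.010)*ax+cc[0]*e1+cc[1]*e2; print("middle",m,"chopper frame",R.from_euler('z',1.45,degrees=True).apply(m-O),"axis",ax)
E
python3 kn.py w1; python3 kn.py w2; python3 kn.py top
```

```text
hist h [(-40, 0), (-37, 0), (-34, 0), (-31, 0), (-28, 46), (-25, 1881), (-22, 602), (-19, 64), (-16, 0), (-13, 0), (-10, 0), (-7, 4), (-4, 38), (-1, 33), (2, 41), (5, 91), (8, 395), (11, 314), (14, 0), (17, 0), (20, 0), (23, 0), (26, 0), (29, 0), (32, 0), (35, 0)]
face [ 0.4668 -0.0277  0.136 ] [ 0.4668 -0.0283  0.136 ] 773 spans 0.036825963772182585 0.03248042115493441 h 0.010677827772043479
middle [ 0.4716 -0.0284  0.1272] chopper frame [-0.0077 -0.0986  0.1272] axis [-0.4793  0.0121  0.8776]
hist h [(-40, 0), (-37, 0), (-34, 0), (-31, 0), (-28, 43), (-25, 1978), (-22, 654), (-19, 72), (-16, 0), (-13, 0), (-10, 0), (-7, 5), (-4, 39), (-1, 39), (2, 45), (5, 107), (8, 480), (11, 366), (14, 0), (17, 0), (20, 0), (23, 0), (26, 0), (29, 0), (32, 0), (35, 0)]
face [ 0.4686 -0.028   0.137 ] [ 0.4683 -0.0284  0.1368] 929 spans 0.03643386092892999 0.036398744257695834 h 0.010626079441388034
middle [ 0.4731 -0.0285  0.128 ] chopper frame [-0.0062 -0.0987  0.128 ] axis [-0.4793  0.0121  0.8776]
hist h [(-40, 0), (-37, 0), (-34, 6), (-31, 52), (-28, 154), (-25, 142), (-22, 66), (-19, 9), (-16, 3), (-13, 0), (-10, 2), (-7, 3), (-4, 3), (-1, 5), (2, 30), (5, 52), (8, 60), (11, 22), (14, 0), (17, 0), (20, 0), (23, 0), (26, 0), (29, 0), (32, 0), (35, 0)]
face [ 0.4716 -0.0289  0.1363] [ 0.4717 -0.0287  0.1364] 132 spans 0.03539692227097307 0.035016100594260344 h 0.008615396521242592
middle [ 0.4765 -0.0288  0.1276] chopper frame [-0.0028 -0.099   0.1276] axis [-0.4793  0.0121  0.8776]
```

```bash
cat >> h.py <<'E'
AX=R.from_euler('z',-1.45,degrees=True).apply([-np.sin(.5),0,np.cos(.5)]); E1=R.from_euler('z',-1.45,degrees=True).apply([0,1,0])
RK=R.from_matrix(np.stack([np.cross(E1,AX),-E1,-AX],1)); KM=np.array([.4735,-.0285,.1278])
def ktcp(h): return KM-.021*AX+h*AX
E
python3 -c "
from h import *
plan([(ktcp(.09),RK,15)])"
```

```text
[-6.2, 2.7, 5.0] [-1.5, 1.5, 5.86]
[-6.1, 3.2, 5.0] [-1.5, 1.5, 5.86]
[-5.8, 3.6, 4.9] [-1.5, 1.49, 5.86]
[-5.6, 4.1, 4.8] [-1.49, 1.49, 5.86]
[-5.3, 4.5, 4.8] [-1.49, 1.5, 5.86]
[-4.9, 4.9, 4.8] [-1.5, 1.5, 5.86]
[-4.5, 5.3, 4.8] [-1.5, 1.49, 5.86]
[-4.1, 5.6, 4.8] [-1.49, 1.49, 5.86]
[-3.6, 5.9, 4.9] [-1.49, 1.5, 5.86]
[-3.1, 6.1, 5.0] [-1.5, 1.5, 5.86]
[-2.6, 6.2, 5.0] [-1.5, 1.49, 5.86]
[-2.1, 6.3, 5.1] [-1.49, 1.5, 5.86]
[-1.6, 6.4, 5.3] [-1.5, 1.49, 5.86]
[-1.1, 6.4, 5.4] [-1.49, 1.5, 5.86]
[-0.6, 6.4, 5.6] [-1.5, 1.49, 5.86]
-> [ 0.4405 -0.0276  0.1883] 0.0040104373887250066
```

Request:
{"name": "apply_moves", "arguments": {
  "moves": [
    {"jaw": 0.75, "offset": [-6, 3, 4], "rot": [-1.5, 1.5, 5.9]},
    {"jaw": 0.75, "offset": [-6, 3, 4], "rot": [-1.5, 1.5, 5.9]},
    {"jaw": 0.75, "offset": [-6, 3.5, 4], "rot": [-1.5, 1.5, 5.9]},
    {"jaw": 0.75, "offset": [-5.5, 4, 4], "rot": [-1.5, 1.5, 5.9]},
    {"jaw": 0.75, "offset": [-5.5, 4.5, 4], "rot": [-1.5, 1.5, 5.9]}
  ]
}}

```text
time_s: 14.82
eef_pos: [0.4149, 0.035, 0.2427]
eef_rot: [0.001, 0.868, 0.488, 0.092]
wrist_force: [0.7, -0.6, -0.3]
opening: 0.752
grasp_force: 0.0
```

Request:
{"name": "apply_moves", "arguments": {
  "moves": [
    {"jaw": 0.75, "offset": [-5, 5, 4], "rot": [-1.5, 1.5, 5.9]},
    {"jaw": 0.75, "offset": [-4.5, 5, 4], "rot": [-1.5, 1.5, 5.9]},
    {"jaw": 0.75, "offset": [-4, 5.5, 4], "rot": [-1.5, 1.5, 5.9]},
    {"jaw": 0.75, "offset": [-3.5, 6, 4], "rot": [-1.5, 1.5, 5.9]},
    {"jaw": 0.75, "offset": [-3, 6, 4], "rot": [-1.5, 1.5, 5.9]}
  ]
}}

```text
time_s: 15.45
eef_pos: [0.4261, 0.0033, 0.2218]
eef_rot: [0.002, 0.954, 0.244, 0.176]
wrist_force: [-0.4, 0.4, 0.0]
opening: 0.751
grasp_force: 0.0
```

```bash
python3 -c "
from h import *
st();plan([(ktcp(.09),RK,5)])"
```

```text
t 15.45 p [0.4261 0.0033 0.2218] q [-0.4494 -0.4482  2.222   0.2498  1.1019  0.5376] F [-0.3508  0.4262  0.0351] M [-0.0469  0.2429 -0.024 ] op 0.7512027822992998 g 0.0
y [ 0.464  -0.8812  0.0899] z [ 0.3374  0.082  -0.9378]
[-2.8, 6.2, 6.7] [-1.47, 1.49, 5.75]
[-2.3, 6.3, 6.8] [-1.47, 1.49, 5.74]
[-1.9, 6.3, 6.9] [-1.47, 1.49, 5.75]
[-1.4, 6.3, 7.1] [-1.47, 1.49, 5.74]
[-1.0, 6.2, 7.2] [-1.48, 1.49, 5.75]
-> [ 0.4405 -0.0277  0.1884] 0.005051140160625869
```

Request:
{"name": "apply_moves", "arguments": {
  "moves": [
    {"jaw": 0.75, "offset": [-3, 6, 6.5], "rot": [-1.5, 1.5, 5.7]},
    {"jaw": 0.75, "offset": [-2, 6.5, 7], "rot": [-1.5, 1.5, 5.7]},
    {"jaw": 0.75, "offset": [-2, 6, 7], "rot": [-1.5, 1.5, 5.7]},
    {"jaw": 0.75, "offset": [-1.5, 6.5, 7], "rot": [-1.5, 1.5, 5.8]},
    {"jaw": 0.75, "offset": [-1, 6, 7], "rot": [-1.5, 1.5, 5.8]}
  ]
}}

```text
time_s: 16.08
eef_pos: [0.4403, -0.0274, 0.1885]
eef_rot: [0.004, 0.969, -0.012, 0.248]
wrist_force: [0.3, 1.4, 0.2]
opening: 0.753
grasp_force: 0.0
```

```bash
python3 -c "
from h import *
ctrl.camera('side');ctrl.camera('side')"
python3 look.py w7; python3 kn.py w7;python3 -c "
from h import *
plan([(ktcp(.0),RK,5)])"
```

```text
t 16.175 p [ 0.4394 -0.0269  0.1876] q [-0.5013 -0.4835  2.3545  0.2979  0.8414  0.9412] F [ 0.5588 -0.0326 -0.1886] M [0.0229 0.2227 0.0205] op 0.7470458259276287 g 0.0
y [-0.0231 -0.9997  0.0019] z [ 0.4786 -0.0128 -0.8779]
t 16.225 p [ 0.4397 -0.027   0.1882] q [-0.5014 -0.4837  2.3533  0.298   0.8425  0.9389] F [-0.6056  0.5953  0.2622] M [0.014  0.217  0.0086] op 0.7476524891638239 g 0.0
y [-0.0209 -0.9998  0.003 ] z [ 0.4789 -0.0126 -0.8778]
hist h [(-40, 0), (-37, 0), (-34, 0), (-31, 0), (-28, 26), (-25, 6563), (-22, 1614), (-19, 343), (-16, 0), (-13, 0), (-10, 0), (-7, 0), (-4, 40), (-1, 60), (2, 56), (5, 271), (8, 1638), (11, 1577), (14, 0), (17, 0), (20, 0), (23, 0), (26, 0), (29, 0), (32, 0), (35, 0)]
face [ 0.4688 -0.0293  0.1374] [ 0.4686 -0.0291  0.1373] 3422 spans 0.03657627473750262 0.03646876335791745 h 0.010870997067831897
middle [ 0.4734 -0.0293  0.1285] chopper frame [-0.0059 -0.0994  0.1285] axis [-0.4793  0.0121  0.8776]
[0.1, 0.1, 18.0] [0.01, 0.0, 0.06]
[0.2, 0.1, 18.1] [0.0, 0.01, 0.06]
[0.1, 0.1, 18.0] [0.01, 0.0, 0.06]
[0.1, 0.2, 18.1] [0.0, 0.01, 0.06]
[0.2, 0.1, 18.0] [0.01, 0.0, 0.07]
-> [ 0.4836 -0.0287  0.1094] 0.005569670639186199
```

View pics/w7.png

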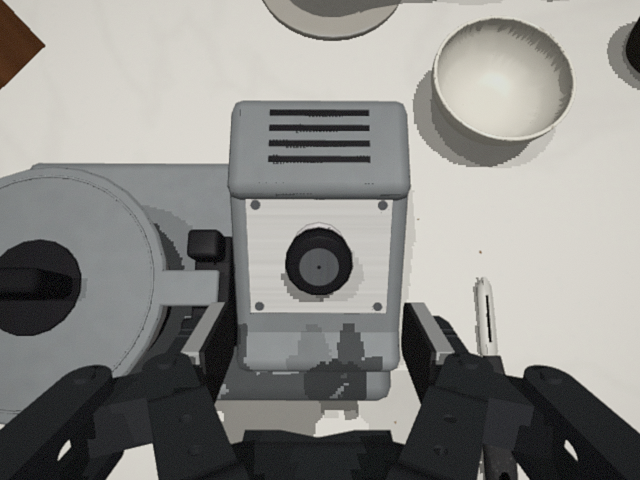

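The knob is at (319,262), centred between the fingers, and its position is confirmed. The tab is still lying in the slot at (190,285). I move in along the axis.

Request:
{"name": "apply_moves", "arguments": {
  "moves": [
    {"jaw": 0.65, "offset": [0.1, 0.2, 20], "rot": [0, 0, 0]},
    {"jaw": 0.65, "offset": [0.1, 0.2, 20], "rot": [0, 0, 0]},
    {"jaw": 0.65, "offset": [0.1, 0.2, 20], "rot": [0, 0, 0]},
    {"jaw": 0.65, "offset": [0.1, 0.2, 18], "rot": [0, 0, 0]},
    {"jaw": 0.65, "offset": [0, 0.2, 11], "rot": [0, 0, 0.2]}
  ]
}}

```text
time_s: 16.85
eef_pos: [0.4836, -0.0295, 0.1103]
eef_rot: [0.004, 0.969, -0.011, 0.247]
wrist_force: [0.2, 0.6, -0.3]
opening: 0.648
grasp_force: 0.0
```

```bash
python3 -c "
from h import *
ctrl.camera('side')
st();plan([(ktcp(.0)+[0,-.0007,.0005],RK,1)])"
```

```text
t 16.9 p [ 0.4834 -0.0295  0.1095] q [-0.4399 -0.1618  2.3202  0.3757  0.552   0.8763] F [-0.6456 -0.6525 -1.1412] M [-0.0092  0.2666  0.0205] op 0.6511931100131515 g 0.0
y [-0.024  -0.9997  0.0012] z [ 0.4785 -0.0125 -0.878 ]
[0.3, -0.1, -0.3] [0.02, 0.05, 0.1]
-> [ 0.4835 -0.0294  0.1099] 0.004617025237092444
```

Close on the knob.

Request:
{"name": "apply_moves", "arguments": {
  "moves": [
    {"jaw": 0.5, "offset": [0, 0, 0], "rot": [0, 0, 0]},
    {"jaw": 0.3, "offset": [0, 0, 0], "rot": [0, 0, 0]},
    {"jaw": 0.2, "offset": [0, 0, 0], "rot": [0, 0, 0]},
    {"jaw": 0.2, "offset": [0, 0, 0], "rot": [0, 0, 0]},
    {"jaw": 0.2, "offset": [0, 0, 0], "rot": [0, 0, 0]}
  ]
}}

```text
time_s: 17.52
eef_pos: [0.483, -0.0288, 0.1116]
eef_rot: [0.003, 0.969, -0.012, 0.248]
wrist_force: [-1.1, 4.7, 2.3]
opening: 0.413
grasp_force: 59.3
```

```bash
python3 -c "
from h import *
st()"
```

```text
t 17.525 p [ 0.483  -0.0288  0.1116] q [-0.4398 -0.1694  2.3219  0.3757  0.556   0.8785] F [-1.0573  4.705   2.2816] M [0.9193 0.1351 0.5456] op 0.4126652803451239 g 59.325446616858244
y [-0.0245 -0.9997  0.0003] z [ 0.4805 -0.012  -0.8769]
```

Request:
{"name": "apply_moves", "arguments": {
  "moves": [
    {"jaw": 0.2, "offset": [0, 0, -3], "rot": [0, 0, 0]},
    {"jaw": 0.2, "offset": [0, 0, -4], "rot": [0, 0, 0]},
    {"jaw": 0.2, "offset": [0, 0, -4], "rot": [0, 0, 0]},
    {"jaw": 0.2, "offset": [0, 0, -3], "rot": [0, 0, 0]},
    {"jaw": 0.2, "offset": [0, 0, 0], "rot": [0, 0, 0]}
  ]
}}

```text
time_s: 18.15
eef_pos: [0.4763, -0.0286, 0.1239]
eef_rot: [0.003, 0.969, -0.012, 0.248]
wrist_force: [-2.6, 6.2, 3.9]
opening: 0.413
grasp_force: 63.6
```

```bash
python3 -c "
from h import *
st(); o=ctrl.get_obs(); print((np.array(o['eef_pos'])-[.483,-.0288,.1116])@AX)"
```

```text
t 18.15 p [ 0.4763 -0.0286  0.1239] q [-0.4488 -0.2208  2.3306  0.3585  0.5983  0.8935] F [-2.5591  6.2326  3.8918] M [0.8999 0.1876 0.4896] op 0.4133799976862993 g 63.576341439038515
y [-0.0247 -0.9997  0.0004] z [ 0.4808 -0.0122 -0.8768]
0.014049726954919142
```

Request:
{"name": "apply_moves", "arguments": {
  "moves": [
    {"jaw": 0.2, "offset": [0, 0, -1], "rot": [0, 0, 0]},
    {"jaw": 0.2, "offset": [0, 0, 0], "rot": [0, 0, 0]},
    {"jaw": 0.45, "offset": [0, 0, 0], "rot": [0, 0, 0]},
    {"jaw": 0.65, "offset": [0, 0, 0], "rot": [0, 0, 0]},
    {"jaw": 0.65, "offset": [0, 0, 0], "rot": [0, 0, 0]}
  ]
}}

```text
time_s: 18.77
eef_pos: [0.4761, -0.03, 0.1245]
eef_rot: [0.004, 0.969, -0.012, 0.248]
wrist_force: [-0.1, -0.3, 0.5]
opening: 0.648
grasp_force: 0.0
```

Request:
{"name": "apply_moves", "arguments": {
  "moves": [
    {"jaw": 0.65, "offset": [0, 0, -10], "rot": [0, 0, 0]},
    {"jaw": 0.65, "offset": [0, 0, -20], "rot": [0, 0, 0]},
    {"jaw": 0.65, "offset": [0, 0, -20], "rot": [0, 0, 0]},
    {"jaw": 0.65, "offset": [0, 0, -20], "rot": [0, 0, 0]},
    {"jaw": 0.65, "offset": [0, 0, -15], "rot": [0, 0, 0]}
  ]
}}

```text
time_s: 19.4
eef_pos: [0.4346, -0.0287, 0.2]
eef_rot: [0.005, 0.969, -0.013, 0.249]
wrist_force: [0.6, -0.0, -0.2]
opening: 0.649
grasp_force: 0.0
```

```bash
python3 -c "
from h import *
ctrl.camera('side');ctrl.camera('side')"
python3 look.py w8; sed -i 's/np.linalg.norm(v,axis=1)<.045/np.linalg.norm(v,axis=1)<.05/' kn.py; python3 kn.py w8
```

```text
t 19.5 p [ 0.4355 -0.0292  0.2008] q [-0.5154 -0.5253  2.3513  0.2945  0.8816  0.9435] F [ 0.6858 -0.3216  0.1153] M [-0.0513  0.1848  0.0002] op 0.652467067263488 g 0.0
y [-0.027  -0.9996  0.0038] z [ 0.4835 -0.0164 -0.8752]
t 19.55 p [ 0.4353 -0.029   0.1998] q [-0.5151 -0.5232  2.3519  0.2947  0.8802  0.9433] F [ 0.229  0.103 -0.843] M [-0.025   0.2364 -0.0023] op 0.649229574521637 g 0.0
y [-0.027  -0.9996  0.0032] z [ 0.4826 -0.0158 -0.8757]
hist h [(-40, 0), (-37, 0), (-34, 0), (-31, 0), (-28, 22), (-25, 7794), (-22, 2387), (-19, 435), (-16, 0), (-13, 0), (-10, 0), (-7, 0), (-4, 0), (-1, 0), (2, 0), (5, 0), (8, 7), (11, 54), (14, 58), (17, 87), (20, 427), (23, 2404), (26, 596), (29, 0), (32, 0), (35, 0)]
face [ 0.462  -0.0295  0.1498] [ 0.4619 -0.0291  0.1497] 3409 spans 0.03705547945880576 0.03641172463513189 h 0.02498851782539703
middle [ 0.4667 -0.0292  0.1409] chopper frame [-0.0126 -0.0996  0.1409] axis [-0.4793  0.0121  0.8776]
```

Face is 14.1 mm further out than before, so the knob is latched on. I keep clear for over three seconds and shut the fingers meanwhile, ready to push.

Request:
{"name": "apply_moves", "arguments": {
  "moves": [
    {"jaw": 0, "offset": [0, 0, 0], "rot": [0, 0, 0]},
    {"jaw": 0, "offset": [0, 0, 0], "rot": [0, 0, 0]},
    {"jaw": 0, "offset": [0, 0, 0], "rot": [0, 0, 0]},
    {"jaw": 0, "offset": [0, 0, 0], "rot": [0, 0, 0]},
    {"jaw": 0, "offset": [0, 0, 0], "rot": [0, 0, 0]}
  ]
}}

```text
time_s: 20.18
eef_pos: [0.4349, -0.0285, 0.1983]
eef_rot: [0.004, 0.969, -0.013, 0.248]
wrist_force: [0.7, -0.9, 0.2]
opening: -0.001
grasp_force: 0.0
```

Request:
{"name": "apply_moves", "arguments": {
  "moves": [
    {"jaw": 0, "offset": [0, 0, 0], "rot": [0, 0, 0]},
    {"jaw": 0, "offset": [0, 0, 0], "rot": [0, 0, 0]},
    {"jaw": 0, "offset": [0, 0, 0], "rot": [0, 0, 0]},
    {"jaw": 0, "offset": [0, 0, 0], "rot": [0, 0, 0]},
    {"jaw": 0, "offset": [0, 0, 0], "rot": [0, 0, 0]}
  ]
}}

```text
time_s: 20.8
eef_pos: [0.435, -0.0285, 0.1985]
eef_rot: [0.004, 0.969, -0.013, 0.248]
wrist_force: [-0.0, -0.3, 0.8]
opening: 0.0
grasp_force: 0.0
```

Request:
{"name": "apply_moves", "arguments": {
  "moves": [
    {"jaw": 0, "offset": [0, 0, 0], "rot": [0, 0, 0]},
    {"jaw": 0, "offset": [0, 0, 0], "rot": [0, 0, 0]},
    {"jaw": 0, "offset": [0, 0, 0], "rot": [0, 0, 0]},
    {"jaw": 0, "offset": [0, 0, 0], "rot": [0, 0, 0]},
    {"jaw": 0, "offset": [0, 0, 0], "rot": [0, 0, 0]}
  ]
}}

```text
time_s: 21.42
eef_pos: [0.435, -0.0285, 0.1985]
eef_rot: [0.004, 0.969, -0.013, 0.248]
wrist_force: [-0.7, 0.2, -0.7]
opening: 0.002
grasp_force: 0.0
```

Request:
{"name": "apply_moves", "arguments": {
  "moves": [
    {"jaw": 0, "offset": [0, 0, 0], "rot": [0, 0, 0]},
    {"jaw": 0, "offset": [0, 0, 0], "rot": [0, 0, 0]},
    {"jaw": 0, "offset": [0, 0, 0], "rot": [0, 0, 0]},
    {"jaw": 0, "offset": [0, 0, 0], "rot": [0, 0, 0]},
    {"jaw": 0, "offset": [0, 0, 0], "rot": [0, 0, 0]}
  ]
}}

```text
time_s: 22.05
eef_pos: [0.435, -0.0285, 0.1985]
eef_rot: [0.004, 0.969, -0.013, 0.248]
wrist_force: [0.4, -1.0, 0.2]
opening: 0.003
grasp_force: 0.0
```

Request:
{"name": "apply_moves", "arguments": {
  "moves": [
    {"jaw": 0, "offset": [0, 0, 0], "rot": [0, 0, 0]},
    {"jaw": 0, "offset": [0, 0, 0], "rot": [0, 0, 0]},
    {"jaw": 0, "offset": [0, 0, 0], "rot": [0, 0, 0]},
    {"jaw": 0, "offset": [0, 0, 0], "rot": [0, 0, 0]},
    {"jaw": 0, "offset": [0, 0, 0], "rot": [0, 0, 0]}
  ]
}}

```text
time_s: 22.68
eef_pos: [0.435, -0.0285, 0.1985]
eef_rot: [0.004, 0.969, -0.013, 0.248]
wrist_force: [0.5, -0.1, 0.2]
opening: -0.0
grasp_force: 0.0
```

Request:
{"name": "apply_moves", "arguments": {
  "moves": [
    {"jaw": 0, "offset": [0, 0, 0], "rot": [0, 0, 0]},
    {"jaw": 0, "offset": [0, 0, 0], "rot": [0, 0, 0]},
    {"jaw": 0, "offset": [0, 0, 0], "rot": [0, 0, 0]},
    {"jaw": 0, "offset": [0, 0, 0], "rot": [0, 0, 0]},
    {"jaw": 0, "offset": [0, 0, 0], "rot": [0, 0, 0]}
  ]
}}

```text
time_s: 23.3
eef_pos: [0.435, -0.0285, 0.1985]
eef_rot: [0.004, 0.969, -0.013, 0.248]
wrist_force: [-0.7, -0.5, 0.2]
opening: -0.002
grasp_force: 0.0
```

```bash
python3 look.py w9; python3 kn.py w9; python3 - <<'E'
from h import *
f=np.array([.4686,-.0292,.1373])
plan([(f+.020*AX,RK,5),(f-.001*AX,RK,5)])
E
```

```text
t 23.3 p [ 0.435  -0.0285  0.1985] q [-0.5146 -0.5202  2.3522  0.295   0.8802  0.9432] F [-0.6929 -0.4514  0.1956] M [0.0012 0.2655 0.0463] op -0.0020800591478192048 g 0.0
y [-0.0265 -0.9996  0.0016] z [ 0.4802 -0.0141 -0.877 ]
t 23.35 p [ 0.435  -0.0285  0.1985] q [-0.5146 -0.5202  2.3522  0.295   0.8802  0.9432] F [-0.6188  0.433   0.1532] M [-0.0094  0.2555 -0.0328] op -0.0005469572650842885 g 0.0
y [-0.0265 -0.9996  0.0016] z [ 0.4802 -0.0141 -0.877 ]
hist h [(-40, 0), (-37, 0), (-34, 0), (-31, 0), (-28, 35), (-25, 7817), (-22, 2482), (-19, 427), (-16, 0), (-13, 0), (-10, 0), (-7, 0), (-4, 0), (-1, 0), (2, 0), (5, 0), (8, 10), (11, 55), (14, 49), (17, 90), (20, 404), (23, 2359), (26, 629), (29, 0), (32, 0), (35, 0)]
face [ 0.4621 -0.0292  0.1498] [ 0.4628 -0.0292  0.1503] 3367 spans 0.03633219278134661 0.03432192212595727 h 0.025030411254336724
middle [ 0.4676 -0.0293  0.1415] chopper frame [-0.0116 -0.0996  0.1415] axis [-0.4793  0.0121  0.8776]
[0.0, -0.1, 10.0] [0.02, -0.01, -0.0]
[0.0, -0.0, 10.0] [0.02, -0.01, -0.0]
[0.0, -0.0, 9.9] [0.02, -0.01, -0.01]
[0.1, -0.1, 10.0] [0.03, -0.02, -0.0]
[0.1, -0.0, 9.9] [0.02, -0.01, -0.01]
-> [ 0.459  -0.029   0.1549] 0.005879831326040951
[-0.0, -0.0, 4.2] [0.0, -0.0, 0.0]
[-0.0, -0.0, 4.2] [0.0, -0.0, 0.0]
[-0.0, -0.0, 4.2] [0.0, -0.0, 0.0]
[-0.0, -0.0, 4.2] [0.0, -0.0, 0.0]
[-0.0, -0.0, 4.2] [0.0, -0.0, 0.0]
-> [ 0.4691 -0.0292  0.1365] 0.005879831326040951
```

Still on after about 4.5 s hands-off. Now I push it home.

Request:
{"name": "apply_moves", "arguments": {
  "moves": [
    {"jaw": 0, "offset": [0, 0, 10], "rot": [0, 0, 0]},
    {"jaw": 0, "offset": [0, 0, 10], "rot": [0, 0, 0]},
    {"jaw": 0, "offset": [0, 0, 10], "rot": [0, 0, 0]},
    {"jaw": 0, "offset": [0, 0, 10], "rot": [0, 0, 0]},
    {"jaw": 0, "offset": [0, 0, 9], "rot": [0, 0, 0]}
  ]
}}

```text
time_s: 23.98
eef_pos: [0.4587, -0.0291, 0.1546]
eef_rot: [0.004, 0.969, -0.013, 0.248]
wrist_force: [0.2, 0.1, -0.8]
opening: -0.001
grasp_force: 0.0
```

Request:
{"name": "apply_moves", "arguments": {
  "moves": [
    {"jaw": 0, "offset": [0, 0, 4], "rot": [0, 0, 0]},
    {"jaw": 0, "offset": [0, 0, 4], "rot": [0, 0, 0]},
    {"jaw": 0, "offset": [0, 0, 4], "rot": [0, 0, 0]},
    {"jaw": 0, "offset": [0, 0, 4], "rot": [0, 0, 0]},
    {"jaw": 0, "offset": [0, 0, 4], "rot": [0, 0, 0]}
  ]
}}

```text
time_s: 24.6
eef_pos: [0.4685, -0.0296, 0.1381]
eef_rot: [0.004, 0.969, -0.013, 0.248]
wrist_force: [-12.6, 1.2, 18.7]
opening: -0.001
grasp_force: 11.8
```

```bash
python3 -c "
from h import *
st(); o=ctrl.get_obs(); print('beyond home face',-(np.array(o['eef_pos'])-[.4686,-.0292,.1373])@AX)"
```

```text
t 24.6 p [ 0.4685 -0.0296  0.1381] q [-0.4611 -0.2793  2.3387  0.3396  0.6478  0.909 ] F [-12.6389   1.1872  18.6972] M [0.215  0.3396 0.0674] op -0.0014936983975868594 g 11.758871239680957
y [-0.0267 -0.9996  0.0019] z [ 0.4809 -0.0144 -0.8767]
beyond home face -0.0007213599487766948
```

It is home, pressing with 22 N against the stop. I retreat along the axis and check everything.

Request:
{"name": "apply_moves", "arguments": {
  "moves": [
    {"jaw": 0, "offset": [0, 0, -8], "rot": [0, 0, 0]},
    {"jaw": 0, "offset": [0, 0, -20], "rot": [0, 0, 0]},
    {"jaw": 0, "offset": [0, 0, -25], "rot": [0, 0, 0]},
    {"jaw": 0, "offset": [0, 0, -30], "rot": [0, 0, 0]},
    {"jaw": 0, "offset": [0, 0, -25], "rot": [0, 0, 0]}
  ]
}}

```text
time_s: 25.22
eef_pos: [0.4157, -0.028, 0.2341]
eef_rot: [0.004, 0.969, -0.013, 0.248]
wrist_force: [1.0, -0.0, 0.6]
opening: 0.006
grasp_force: 0.0
```

Request:
{"name": "apply_moves", "arguments": {
  "moves": [
    {"jaw": 0, "offset": [0, 0, -5], "rot": [0, 0, 0]},
    {"jaw": 0, "offset": [0, 0, 0], "rot": [0, 0, 0]},
    {"jaw": 0, "offset": [0, 0, 0], "rot": [0, 0, 0]},
    {"jaw": 0, "offset": [0, 0, 0], "rot": [0, 0, 0]},
    {"jaw": 0, "offset": [0, 0, 0], "rot": [0, 0, 0]}
  ]
}}

```text
time_s: 25.85
eef_pos: [0.4137, -0.0277, 0.2364]
eef_rot: [0.004, 0.969, -0.013, 0.247]
wrist_force: [0.3, -0.3, 0.5]
opening: -0.002
grasp_force: 0.0
```

```bash
python3 look.py w10; python3 kn.py w10; python3 - <<'E'
from m import *
W=np.load("w10.npy"); x,y,z=W[...,0],W[...,1],W[...,2]
r=np.hypot(x-.4648,y-.1447); q=W[(r>.045)&(r<.068)&(z>.09)&(z<.12)]
f=np.linalg.lstsq(np.c_[q[:,:2]-[.4648,.1447],np.ones(len(q))],q[:,2],rcond=None)[0]; print("cover tilt",np.degrees(f[:2]),"z",f[2],len(q))
t=W[(abs(x-.4622)<.008)&(y<.055)&(y>.034)]; print("tab",np.nanmedian(t,0))
im,T=cloud("top")
for n in ["small_bowl","peeler","wooden_spoon","dip_bowl","cover"]:
    for r in ctrl.outline_of("top",n)[:1]: print(n,round(r["score"],2),np.round(r["position"]),np.nanmedian(T[r["region"]],0))
E
```

```text
t 25.85 p [ 0.4137 -0.0277  0.2364] q [-0.5561 -0.6557  2.3424  0.2853  1.0324  0.9465] F [ 0.2958 -0.2791  0.5492] M [-0.0042  0.1998  0.0265] op -0.001886399820113706 g 0.0
y [-0.0262 -0.9997  0.0008] z [ 0.4791 -0.0133 -0.8776]
t 25.9 p [ 0.4137 -0.0277  0.2366] q [-0.5561 -0.656   2.3423  0.2853  1.0325  0.9465] F [0.0209 0.1307 0.446 ] M [0.0222 0.2012 0.0277] op 0.002233029863666146 g 0.0
y [-0.0263 -0.9997  0.001 ] z [ 0.4794 -0.0135 -0.8775]
hist h [(-40, 0), (-37, 0), (-34, 0), (-31, 0), (-28, 55), (-25, 6525), (-22, 1643), (-19, 277), (-16, 0), (-13, 0), (-10, 0), (-7, 1), (-4, 21), (-1, 21), (2, 34), (5, 187), (8, 1091), (11, 1005), (14, 0), (17, 0), (20, 0), (23, 0), (26, 0), (29, 0), (32, 0), (35, 0)]
face [ 0.4685 -0.0292  0.1372] [ 0.4687 -0.0291  0.1373] 2249 spans 0.03668338777305211 0.036225037999856845 h 0.010828761901455786
middle [ 0.4735 -0.0293  0.1285] chopper frame [-0.0058 -0.0994  0.1285] axis [-0.4793  0.0121  0.8776]
cover tilt [-0.0009  0.0266] z 0.10438884122282571 13868
tab [0.4622 0.0444 0.1035]
small_bowl 0.69 [376. 202.] [ 0.652  -0.1933  0.0195]
peeler 0.89 [371. 303.] [ 0.3661 -0.1687  0.011 ]
wooden_spoon 0.86 [164. 258.] [0.4946 0.4021 0.0087]
dip_bowl 0.87 [445. 181.] [ 0.7029 -0.3719  0.0287]
cover 0.73 [303. 247.] [0.508  0.0126 0.0893]
```

View pics/w10.png

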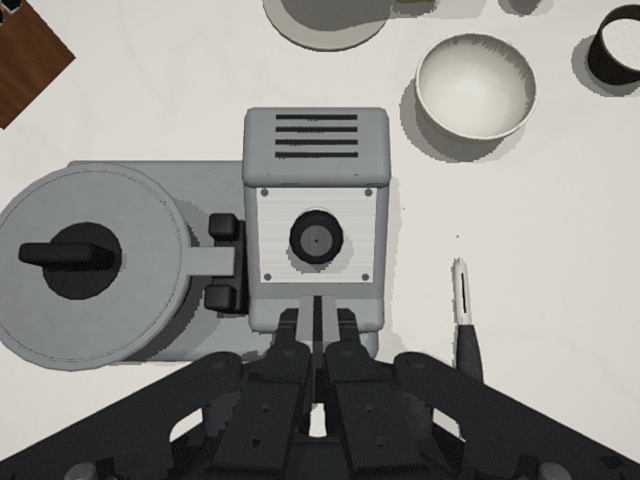

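The picture shows the knob home at (316,237), the tab in the slot at (212,261) and the cover level. The other things are where they were, and the gripper is clear of the machine. I hand in.

```bash
python3 -c "
from bench import ctrl
print(ctrl.hand_in())"
```

```text
the job is handed in; nothing more can be done
None
```

The cover is seated level with its tab in the switch slot; after that the knob was pulled on, left alone for about 4.5 s and pushed fully home, and the job is handed in at about 26 s (no verdict returned) with nothing else disturbed.

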